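# Clear the pile on the workshop bench into the holders

### The arm

A 7-joint arm with a two-finger parallel gripper is mounted at the origin on the work surface. World frame = base frame: x ahead of the robot, y to its left, z up, the work surface at z = 0. Lengths are in m, angles in rad, forces in N, time in s.
With the tool pointing down it reaches from about 0.425 to 0.925 m from the base axis. Payload 6.8 kg.
Tool frame: the origin (TCP) lies midway between the tips of the shut fingers; the grasp point (between the pads) lies 19 mm behind it (env.hold_point_z is the distance from the TCP to the grasp point, in m); z points along the fingers, x is the direction in which the jaws open and shut, and the axes are right-handed (so a half turn about z gives the same grasp; the last joint's range is limited). The gripper opens to 85 mm and grips with 20 to 120 N. Pads are 22 mm wide; open, the fingers measure 114 mm over their backs; the gripper's body (76 mm by 85 mm) begins 54 mm behind the grasp point. The pads swing forward as they close: fully open they stand 13 mm farther back than shut.
Start: joints at [-1.216, 0.477, 0.022, 1.555, -0.011, 1.109, -0.083], TCP at [0.301, 0.604, 0.231] pointing down, gripper open.
Joint ranges: [-2.96, 2.96], [-0.34, 2.1], [-1.41, 1.46], [0.24, 2.44], [-1.37, 4.51], [0.17, 1.92], [-2.96, 2.96]. Speed limits (rad/s): [2.39, 2.39, 3.14, 3.14, 3.14, 3.14, 3.14].

### API

Orientations are given as a unit quaternion [w, x, y, z].
In Python, from plant import env gives the robot as it stands.
- The arm moves only by the tool servo_tool, never from a script. Its argument "series" is one flat list of numbers, 7 for each row, row after row: the shift along the tool's x, y, z in m, then the turn, a rotation vector about the tool's x, y, z in rad, then the finger opening in m, from 0 to 0.0854. A call has 1 to 5 rows; each row shifts and turns the pose as measured when the row begins, along the tool's axes as they then stand; what a row does not reach is not made up. A row lasts 1/10 s, in which the tool goes at most 50 mm and 8.59 degrees, less where a joint would pass 70% of its speed; a pose out of reach is approached as far as the arm can. A call is refused whole if a number of a shift passes 0.05 or a number of a turn 0.15, either way. A call with a gripper value outside its range is refused whole. The fingers move at their own pace and stop on an object; "newtons" is the grip in N (left out, the last holds). Time passes only in rows, so rows that do not move let the fingers close. It gives the time, the measured TCP pose, the force and the opening at its end, in the units of the state.
- env.observe(): the state, without advancing time (a new reading comes with each control period).
- env.camera(name): name is "scene" or "top" or "wrist"; returns a dict with "frame" (400x640x3 uint8, red, green, blue), "vertical_fov" (degrees; the focal length in pixels is half the picture's height over the tangent of half this angle, whatever the lens; pixels are square), "cx", "cy" (the principal point, pixels), "k1" (the pictures are not rectified: a ray, as slopes to the right and down, at radius r is drawn at 1 + k1 r^2 times it, then the intrinsics apply), "position" and "orientation" of the camera in the world. Camera axes: x right, y up, looking along -z (the intrinsics and any distortion apply to the point x, -y, -z); pixel columns grow to the right and rows downward; lengths in m; the calibration is good to about 2 mm. A picture is of the moment at which its call begins. There is no depth.
- env.close_job(): hands the job in, once; it reports no verdict.
Trained networks look in a picture, given as the dict that the camera call returned (one of the last four; its "shot" number tells which), for a name from the list of things; names that differ only in an ending like _2 or _b are one class to them, and where a whole thing is asked for, a point or a joint stands for the part that bears it (a point fixed in the world has none). Each returns a list of dicts, best first, with "p" (0 to 1); they miss things now and then, are a little off and sometimes report something else, mostly with a low value. They report only what shows in the picture. A call takes as long as a camera call. They do not tell look-alikes from the thing itself.
- env.spot_in(query, picture): "location" ([x, y, z] in m, in world coordinates, good to about 4 mm: the middle of the surface that is visible of it).
- env.tip_of(query, picture): "location" ([x, y, z] in m, in world coordinates, good to about 4 mm: a listed point, or the origin of a listed thing).
The state is a dict: "time_s": time; "joint_pos": joint angles; "joint_vel": joint speeds; "tau": joint torques, N m; "position": TCP position; "ee_rot": TCP orientation; "ft_force": force on the tool from outside, world axes, zero at the start; "moment": the same for the moment, N m; "gripper_width": finger opening in m.
Only numpy, scipy, OpenCV 4.12 (cv2) and the standard library are available. Lean on these libraries where they do the work, as an engineer would, in place of code of your own. Each camera call takes 0.05 s, during which the arm holds its last target. There are 200 camera calls.

### The job

Somebody has piled four things on top of one another on the bench: a socket, a pocket tape measure, a wax tin and a cork sanding block. Take the pile apart and put each thing away in the plywood holder whose recess was cut for it, sitting upright and flat on the floor of the recess. Leave the jar where it stands.

Things in the scene. Friction and masses are not known exactly. Their poses are not given: they have to be found in the camera images.
- socket: Spanner socket, top of the pile: plain steel upright cylinder, 30 mm diameter, 38 mm high, about 0.13 kg, with a black hexagon on its upper end (a picture only, the end is flat and closed). Loose; origin at the centre of its underside, z up.
- tape: Pocket tape measure lying on its side, under the socket: rounded black plastic case 50 mm (x) by 42 mm (y), 26 mm high, about 0.15 kg, a grey disc on its upper face and a small steel tab (seen only) at its +x end. Loose; origin at the centre of its underside, z up.
- tin: Flat round wax tin, under the tape measure: bare metal disc, 68 mm diameter, 28 mm high, about 0.16 kg, closed. Loose; origin at the centre of its underside, z up.
- block: Cork sanding block at the bottom of the pile: 130 mm (x) by 64 mm (y), 34 mm high, about 0.09 kg, rigid. The foot of the pile stands on the bench top. At the start the whole pile is 126 mm high; each thing rests flat on the one below, roughly centred, at its own yaw. Loose; origin at the centre of its underside, z up.
- socket_holder: Holder for the socket: 66 mm square plywood plate with a small round recess of 46 mm diameter. Fixed to the bench. Origin at the centre of its underside, on the bench top; x and y along its sides, z up. Recess floor 4 mm and rim top 9 mm above the origin (recess 5 mm deep, vertical walls, centred); floor lined in dark rubber.
- tape_holder: Holder for the tape measure: plywood plate 86 mm (x) by 78 mm (y) with a rectangular recess 66 mm (x) by 58 mm (y). Fixed to the bench. Origin at the centre of its underside, on the bench top; x and y along its sides, z up. Recess floor 4 mm and rim top 9 mm above the origin (recess 5 mm deep, vertical walls, centred); floor lined in dark rubber.
- tin_holder: Holder for the wax tin: 104 mm square plywood plate with a large round recess of 84 mm diameter. Fixed to the bench. Origin at the centre of its underside, on the bench top; x and y along its sides, z up. Recess floor 4 mm and rim top 9 mm above the origin (recess 5 mm deep, vertical walls, centred); floor lined in dark rubber.
- block_holder: Holder for the sanding block: plywood plate 166 mm (x) by 100 mm (y) with an oblong recess 146 mm (x) by 80 mm (y). Fixed to the bench. Origin at the centre of its underside, on the bench top; x and y along its sides, z up. Recess floor 4 mm and rim top 9 mm above the origin (recess 5 mm deep, vertical walls, centred); floor lined in dark rubber.
- jar: Amber glass jar with a steel cap, a bystander: 66 mm diameter, 85 mm high, 0.4 kg, loose, upright; it stands among the holders. Origin at the centre of its underside, z up.
Not all that is in view belongs to the job. Leave any orange or purple look-alike of the tape alone.

How it is judged:
By the outcome, as a careful person would: the job done as asked, in the order asked, and still so for the second after the job is handed in, with the robot touching nothing.
It also fails if it takes over 112 s, if anything falls off the work surface, if the arm or the gripper's body presses on something with over 40 N, if the wrist force passes 120 N, or if a joint passes its speed limit or range.

## Working session

There is one attempt and no reset: what is moved stays moved. The work goes in short steps, Python scripts to look and compute and a tool call to move; the robot and the scene stay as the last step left them, time stands still between calls to the robot, and variables do not carry over. Pictures are saved under pics/ and viewed, about 12 in all and at most 16, crops included, and the job is handed in when it is done.

Besides the shell and the picture viewer there is one more tool, called after ">>>" by a JSON object that holds its "method" and its "body", one argument or row to a line. servo_tool: Moves the arm, as the interface text tells. Its arguments: {"type":"object","properties":{"series":{"type":"array","items":{"type":"number"}},"newtons":{"type":"number"}},"required":["series"]}

```bash
mkdir -p pics; ls
cat > h.py <<'E'
import numpy as np, cv2
from scipy.spatial.transform import Rotation as R
from plant import env
def rot(q): return R.from_quat([q[1],q[2],q[3],q[0]])
def shot(cam,name):
    p=env.camera(cam); cv2.imwrite(f'pics/{name}.png',p['frame'][:,:,::-1]); return p
def f(p): return 200/np.tan(np.radians(p['vertical_fov'])/2)
def proj(p,X):
    c=rot(p['orientation']).inv().apply(np.atleast_2d(X)-p['position'])
    s=np.c_[c[:,0],-c[:,1]]/-c[:,2:]; r2=(s**2).sum(1,keepdims=True)
    return s*(1+p['k1']*r2)*f(p)+[p['cx'],p['cy']]
def pix(p,uv,z):
    d=(np.atleast_2d(uv).astype(float)-[p['cx'],p['cy']])/f(p); s=d.copy()
    for _ in range(20): s=d/(1+p['k1']*(s**2).sum(1,keepdims=True))
    w=rot(p['orientation']).apply(np.c_[s[:,0],-s[:,1],-np.ones(len(s))])
    o=np.array(p['position']); return o+w*((z-o[2])/w[:,2:])
E
python3 - <<'E'
from h import *
np.set_printoptions(precision=4,suppress=True)
o=env.observe(); print({k:np.round(v,3) for k,v in o.items()})
for c in('top','scene'):
    p=shot(c,c+'0'); print(c,p['position'],p['orientation'],p['vertical_fov'])
    for n in ['socket','tape','tin','block','socket_holder','tape_holder','tin_holder','block_holder','jar']:
        print(n,[(np.round(d['location'],3).tolist(),round(d['p'],2)) for d in env.tip_of(n,p)][:3])
E
```

```text
pics
{'time_s': np.float64(0.0), 'joint_pos': array([-1.216,  0.478,  0.022,  1.556, -0.012,  1.109, -0.083]), 'joint_vel': array([-0.   ,  0.001,  0.001, -0.001,  0.002,  0.003,  0.   ]), 'tau': array([ -0.   , -59.645,   1.608, -28.118,   0.012,   0.009,  -0.   ]), 'position': array([0.301, 0.603, 0.23 ]), 'ee_rot': array([ 0.001,  0.85 ,  0.526, -0.001]), 'ft_force': array([0.148, 0.5  , 0.827]), 'moment': array([ 0.014, -0.002,  0.028]), 'gripper_width': np.float64(0.086)}
top [ 0.368  -0.0497  1.0987] [ 0.7094  0.0246 -0.0401 -0.7033] 52.36185921842267
socket [([0.387, -0.269, 0.091], 0.67)]
tape [([0.256, -0.23, 0.001], 0.82), ([0.392, -0.266, 0.063], 0.77), ([0.351, -0.402, 0.003], 0.62)]
tin [([0.394, -0.265, 0.036], 0.58)]
block [([0.395, -0.271, 0.002], 0.8)]
socket_holder [([0.376, 0.284, 0.0], 0.96)]
tape_holder [([0.621, 0.25, 0.001], 0.57)]
tin_holder [([0.622, -0.25, 0.004], 0.72)]
block_holder [([0.446, 0.003, 0.002], 0.64), ([0.392, -0.272, 0.064], 0.56)]
jar [([0.697, -0.016, -0.001], 0.76)]
scene [ 1.1027 -0.6803  0.8679] [0.839  0.3779 0.1537 0.36  ] 42.11267578329645
socket [([0.389, -0.266, 0.088], 0.64)]
tape [([0.256, -0.229, -0.0], 0.88), ([0.391, -0.271, 0.062], 0.72), ([0.348, -0.403, 0.002], 0.72)]
tin [([0.392, -0.263, 0.036], 0.76)]
block [([0.396, -0.266, 0.005], 0.73)]
socket_holder [([0.374, 0.277, -0.001], 0.72)]
tape_holder [([0.62, 0.252, -0.001], 0.72)]
tin_holder [([0.623, -0.25, 0.001], 0.96)]
block_holder [([0.446, -0.006, -0.001], 0.89)]
jar [([0.695, -0.015, -0.001], 0.8)]
```

View pics/top0.png

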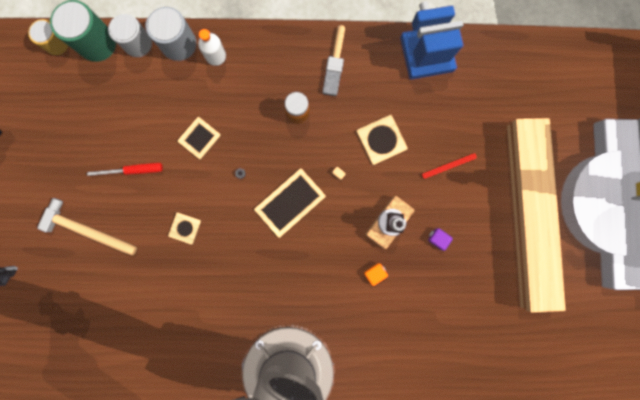

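View pics/scene0.png

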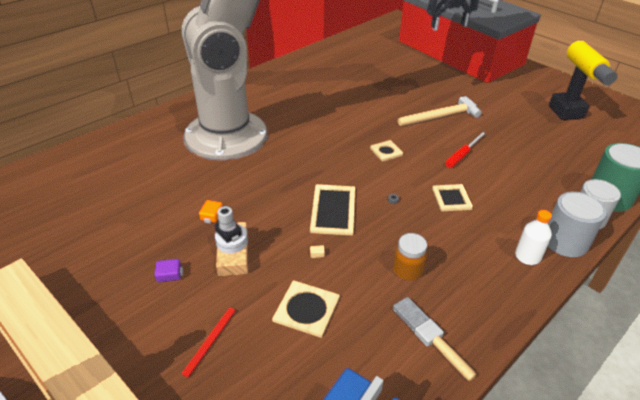

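Top view: the pile is at px (393,222). The holders are at (185,228) for the socket, (199,138) for the tape, (382,140) for the tin and (290,202) for the block. The jar is at (297,105), and the look-alikes are orange (376,274) and purple (441,239). Next I'll measure the yaws.

```bash
cat > hold.py <<'E'
from h import *
np.set_printoptions(precision=4,suppress=True)
p=shot('top','top1'); im=p['frame']; hsv=cv2.cvtColor(im,cv2.COLOR_RGB2HSV)
m=cv2.inRange(hsv,(10,40,170),(30,160,255))
for n,c,z in [('socket_holder',(185,228),.009),('tape_holder',(199,138),.009),('tin_holder',(382,140),.009),('block_holder',(290,202),.009)]:
    k=np.zeros_like(m); r=45; y,x=c[1],c[0]; k[y-r:y+r,x-r:x+r]=m[y-r:y+r,x-r:x+r]
    cs=max(cv2.findContours(k,0,1)[0],key=cv2.contourArea)
    w=pix(p,cs[:,0,:]+0.0,z)[:,:2]; print(n,cv2.minAreaRect((w*1000).astype(np.float32)))
a=cv2.resize(im[175:270,345:440],None,fx=6,fy=6,interpolation=2)
q=env.camera('scene'); b=cv2.resize(q['frame'][195:290,185:280],None,fx=6,fy=6,interpolation=2)
cv2.imwrite('pics/crop1.png',cv2.resize(np.hstack([a,b]),(800,400))[:,:,::-1])
E
python3 hold.py
```

```text
socket_holder ((373.1260986328125, 280.38201904296875), (71.1989974975586, 70.85838317871094), 71.67831420898438)
tape_holder ((619.12109375, 249.740478515625), (84.59291076660156, 91.98007202148438), 51.950740814208984)
tin_holder ((620.231689453125, -249.52999877929688), (109.64460754394531, 110.45220184326172), 25.417373657226562)
block_holder ((444.9035339355469, -0.142181396484375), (105.67495727539062, 171.85031127929688), 42.21909713745117)
```

View pics/crop1.png

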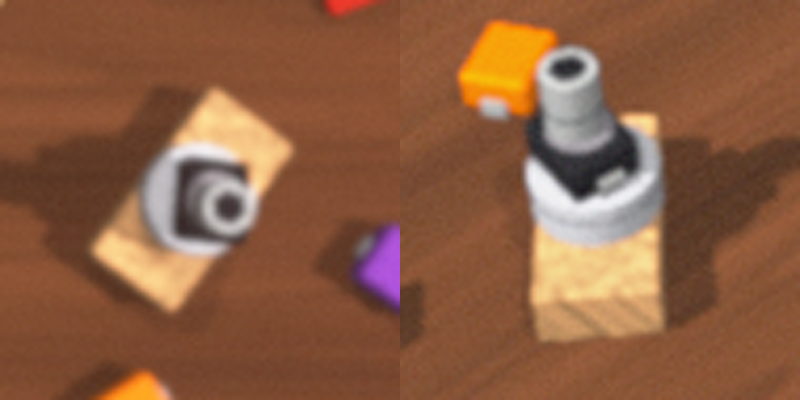

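```bash
cat > plan.py <<'E'
# usage: plan.py open x,y,z,yawdeg ...   -> rows in tool axes, from the measured pose
from h import *
import sys
o=env.observe(); P=np.array(o['position']); Q=rot(o['ee_rot'])
X=Q.apply([1,0,0]); print('t',round(o['time_s'],2),'P',P.round(4),'yaw',np.degrees(np.arctan2(X[1],X[0])).round(2),'w',round(o['gripper_width'],4),'F',np.round(o['ft_force'],1),'j7',round(o['joint_pos'][6],2))
rows=[]
for a in sys.argv[2:]:
    x,y,z,w=map(float,a.split(',')); T=R.from_euler('z',w,degrees=True)*R.from_euler('x',180,degrees=True)
    d=np.array([x,y,z])-P; e=(Q.inv()*T).as_rotvec()
    n=max(1,int(np.ceil(max(np.linalg.norm(d)/.0495,np.linalg.norm(e)/.145)-1e-6)))
    for i in range(n):
        rows.append(list(Q.inv().apply(d/n).round(3)+0.)+list((e/n).round(3)+0.)+[float(sys.argv[1])])
        P=P+d/n; Q=Q*R.from_rotvec(e/n)
for i in range(0,len(rows),5): print(','.join('%g'%v for r in rows[i:i+5] for v in r))
E
python3 plan.py 0.085 0.45,0.30,0.23,63.5 0.49,0,0.23,63.5 0.385,-0.258,0.24,63.5
```

```text
t 1.1 P [0.3014 0.604  0.2313] yaw 63.48 w 0.0856 F [ 0.7  0.4 -0.2] j7 -0.08
-0.029,0.038,0,0,0,0,0.085,-0.029,0.038,0,0,0,0,0.085,-0.029,0.038,0,0,0,0,0.085,-0.029,0.038,0,0,0,0,0.085,-0.029,0.038,0,0,0,0,0.085
-0.029,0.038,0,0,0,0,0.085,-0.029,0.038,0,0,0,0,0.085,-0.036,0.024,0,0,0,0,0.085,-0.036,0.024,0,0,0,0,0.085,-0.036,0.024,0,0,0,0,0.085
-0.036,0.024,0,0,0,0,0.085,-0.036,0.024,0,0,0,0,0.085,-0.036,0.024,0,0,0,0,0.085,-0.036,0.024,0,0,0,0,0.085,-0.046,0.004,-0.002,0,0,0,0.085
-0.046,0.004,-0.002,0,0,0,0.085,-0.046,0.004,-0.002,0,0,0,0.085,-0.046,0.004,-0.002,0,0,0,0.085,-0.046,0.004,-0.002,0,0,0,0.085,-0.046,0.004,-0.002,0,0,0,0.085
```

>>> {"method": "servo_tool", "body": {
  "series": [-0.029, 0.038, 0, 0, 0, 0, 0.085, -0.029, 0.038, 0, 0, 0, 0, 0.085, -0.029, 0.038, 0, 0, 0, 0, 0.085, -0.029, 0.038, 0, 0, 0, 0, 0.085, -0.029, 0.038, 0, 0, 0, 0, 0.085]
}}

```text
time_s: 1.6
position: [0.4044, 0.3914, 0.2299]
ee_rot: [-0.003, 0.846, 0.533, 0.0]
ft_force: [1.0, 0.9, -0.3]
gripper_width: 0.085
```

>>> {"method": "servo_tool", "body": {
  "series": [-0.029, 0.038, 0, 0, 0, 0, 0.085, -0.029, 0.038, 0, 0, 0, 0, 0.085, -0.036, 0.024, 0, 0, 0, 0, 0.085, -0.036, 0.024, 0, 0, 0, 0, 0.085, -0.036, 0.024, 0, 0, 0, 0, 0.085]
}}

```text
time_s: 2.1
position: [0.4701, 0.168, 0.23]
ee_rot: [-0.003, 0.847, 0.532, 0.003]
ft_force: [1.2, -0.3, 0.2]
gripper_width: 0.0851
```

>>> {"method": "servo_tool", "body": {
  "series": [-0.036, 0.024, 0, 0, 0, 0, 0.085, -0.036, 0.024, 0, 0, 0, 0, 0.085, -0.036, 0.024, 0, 0, 0, 0, 0.085, -0.042, 0.014, 0, 0, 0, 0, 0.085, -0.046, 0.004, -0.002, 0, 0, 0, 0.085]
}}

```text
time_s: 2.6
position: [0.4678, -0.0568, 0.232]
ee_rot: [-0.001, 0.847, 0.531, 0.006]
ft_force: [-0.0, 0.3, 0.3]
gripper_width: 0.0852
```

>>> {"method": "servo_tool", "body": {
  "series": [-0.046, 0.004, -0.002, 0, 0, 0, 0.085, -0.046, 0.004, -0.002, 0, 0, 0, 0.085, -0.046, 0.004, -0.002, 0, 0, 0, 0.085, -0.046, 0.004, -0.002, 0, 0, 0, 0.085, 0, 0, 0, 0, 0, 0, 0.085]
}}

```text
time_s: 3.1
position: [0.3964, -0.2424, 0.2404]
ee_rot: [0.001, 0.85, 0.527, 0.007]
ft_force: [-0.8, -0.9, -1.5]
gripper_width: 0.0847
```

```bash
cat > look.py <<'E'
from h import *
import sys
np.set_printoptions(precision=4,suppress=True)
p=shot('wrist',sys.argv[1]); print(p['position'],p['orientation'],round(f(p),1))
for n in sys.argv[2:]:
    print(n,[(np.round(d['location'],4).tolist(),round(d['p'],2)) for d in env.tip_of(n,p)][:3])
np.save('pics/'+sys.argv[1]+'.npy',p,allow_pickle=True)
E
python3 look.py w1 socket tape tin block; python3 plan.py 0.085 0.388,-0.267,0.2,63.5
```

```text
[ 0.3318 -0.2123  0.3824] [ 0.8412 -0.119  -0.0808  0.5213] 277.8
socket [([0.3896, -0.2673, 0.0859], 0.9), ([0.6928, -0.011, 0.0018], 0.25)]
tape [([0.255, -0.2298, 0.0002], 0.93), ([0.3504, -0.4009, -0.0005], 0.88), ([0.3914, -0.2683, 0.0651], 0.66)]
tin [([0.3936, -0.2622, 0.0337], 0.77)]
block []
t 3.35 P [ 0.3999 -0.2351  0.2395] yaw 64.37 w 0.0851 F [ 0.3  0.  -0. ] j7 1.61
-0.017,0.001,0.02,0.004,-0.007,0.008,0.085,-0.017,0.002,0.02,0.004,-0.007,0.008,0.085
```

View pics/w1.png

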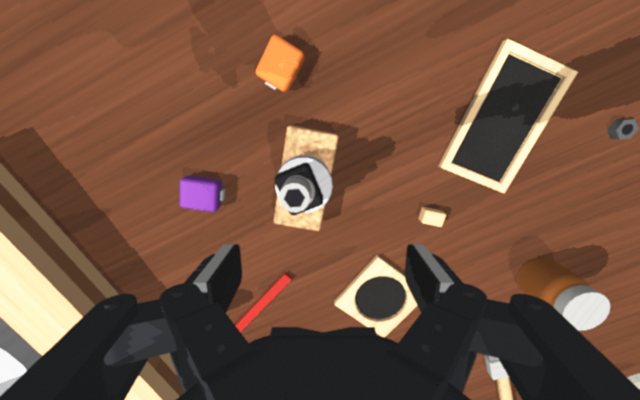

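Wrist view: the socket's hexagon is at about px (297,197), with the tape, tin and block below it. The tin holder sits at (380,297).

```bash
python3 - <<'E'
from h import *
p=np.load('pics/w1.npy',allow_pickle=True).item()
print(pix(p,[297,197],.126), pix(np.load('pics/w1.npy',allow_pickle=True).item(),[[508,45],[570,73],[505,190],[443,165]],.009))
E
python3 plan.py 0.065 0.389,-0.267,0.145,63.5
```

```text
[[ 0.38860604 -0.26481397  0.126     ]] [[ 0.35953201  0.02723129  0.009     ]
 [ 0.42409286  0.08714616  0.009     ]
 [ 0.53481567 -0.02500589  0.009     ]
 [ 0.46292983 -0.09055425  0.009     ]]
t 3.35 P [ 0.3999 -0.2351  0.2395] yaw 64.37 w 0.0851 F [ 0.3  0.  -0. ] j7 1.61
-0.012,0.001,0.031,0.002,-0.004,0.005,0.065,-0.011,0.001,0.031,0.002,-0.004,0.005,0.065,-0.011,0.001,0.031,0.002,-0.004,0.005,0.065
```

>>> {"method": "servo_tool", "body": {
  "series": [-0.011, 0.001, 0.031, 0.002, -0.004, 0.005, 0.07, -0.011, 0.001, 0.031, 0.002, -0.004, 0.005, 0.07, -0.011, 0.001, 0.031, 0.002, -0.004, 0.005, 0.07, 0, 0, 0, 0, 0, 0, 0.07]
}}

```text
time_s: 3.75
position: [0.3945, -0.2605, 0.1443]
ee_rot: [0.001, 0.847, 0.532, 0.003]
ft_force: [-0.4, -0.1, 0.9]
gripper_width: 0.07
```

```bash
python3 plan.py 0.07 0.389,-0.266,0.097,63.5
```

```text
t 3.75 P [ 0.3945 -0.2605  0.1443] yaw 64.29 w 0.07 F [-0.4 -0.1  0.9] j7 1.78
-0.008,-0.003,0.047,0.005,-0.004,0.014,0.07
```

>>> {"method": "servo_tool", "body": {
  "series": [-0.005, -0.002, 0.02, 0.004, -0.003, 0.012, 0.07, -0.003, -0.001, 0.022, 0, 0, 0, 0.07, 0, 0, 0, 0, 0, 0, 0.07]
}}

```text
time_s: 4.05
position: [0.3923, -0.2631, 0.1033]
ee_rot: [0.0, 0.848, 0.53, 0.002]
ft_force: [-1.1, -0.2, 0.4]
gripper_width: 0.0701
```

```bash
python3 plan.py 0.0 0.389,-0.266,0.097,63.5;python3 look.py w2 socket
```

```text
t 4.05 P [ 0.3923 -0.2631  0.1033] yaw 63.99 w 0.0701 F [-1.1 -0.2  0.4] j7 1.84
-0.004,-0.002,0.006,0.002,-0.003,0.008,0
[ 0.3291 -0.2327  0.2458] [ 0.8398 -0.1181 -0.0756  0.5245] 277.8
socket [([0.3863, -0.2675, 0.0831], 0.83)]
```

View pics/w2.png

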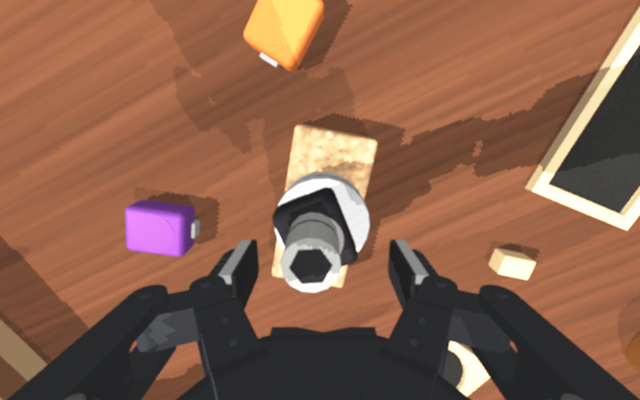

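The socket is nearly centred between the pads: its top is at (310,265) and the pad midline is at about x=323. I'll shift a little and close.

>>> {"method": "servo_tool", "body": {
  "series": [-0.006, -0.002, 0.006, 0.002, -0.003, 0.004, 0.07, 0, 0, 0, 0, 0, 0, 0.0, 0, 0, 0, 0, 0, 0, 0.0, 0, 0, 0, 0, 0, 0, 0.0, 0, 0, 0, 0, 0, 0, 0.0],
  "newtons": 40
}}

```text
time_s: 4.65
position: [0.3923, -0.2691, 0.103]
ee_rot: [0.004, 0.849, 0.529, 0.003]
ft_force: [1.1, 0.2, -0.4]
gripper_width: 0.0288
```

>>> {"method": "servo_tool", "body": {
  "series": [0, 0, 0, 0, 0, 0, 0.0, 0, 0, -0.01, 0, 0, 0, 0.0, 0, 0, -0.045, 0, 0, 0, 0.0, 0, 0, -0.045, 0, 0, 0, 0.0]
}}

```text
time_s: 5.05
position: [0.3872, -0.2666, 0.2014]
ee_rot: [-0.001, 0.849, 0.528, -0.001]
ft_force: [1.1, 0.6, -1.2]
gripper_width: 0.0282
```

```bash
python3 look.py w3 socket tape tin block; python3 plan.py 0.0 0.5,-0.05,0.2,63.5 0.45,0.18,0.18,63.5  0.374,0.281,0.11,63.5
```

```text
[ 0.325  -0.2359  0.3443] [ 0.8408 -0.117  -0.0723  0.5236] 277.8
socket [([0.3829, -0.2674, 0.1832], 0.9)]
tape [([0.2579, -0.2277, -0.0025], 0.86), ([0.3504, -0.4025, -0.001], 0.71), ([0.3903, -0.2696, 0.0639], 0.59)]
tin [([0.3944, -0.2631, 0.032], 0.71)]
block []
t 5.3 P [ 0.3881 -0.2663  0.2002] yaw 63.87 w 0.0284 F [-0.   0.3 -2.2] j7 1.72
0.049,0.001,0,0,0,0.001,0,0.049,0.001,0,0,0,0.001,0,0.049,0.001,0,0,0,0.001,0,0.049,0.001,0,0,0,0.001,0,0.049,0.001,0,0,0,0.001,0
0.037,-0.029,0.004,0,0,0,0,0.037,-0.029,0.004,0,0,0,0,0.037,-0.029,0.004,0,0,0,0,0.037,-0.029,0.004,0,0,0,0,0.037,-0.029,0.004,0,0,0,0
0.019,-0.038,0.023,0,0,0,0,0.019,-0.038,0.023,0,0,0,0,0.019,-0.038,0.023,0,0,0,0
```

View pics/w3.png

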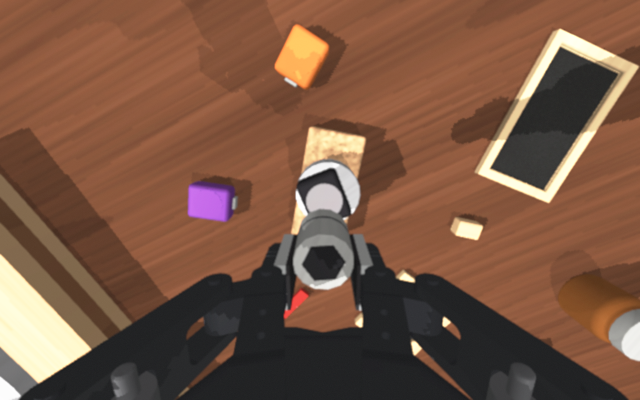

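>>> {"method": "servo_tool", "body": {
  "series": [0.049, 0.001, 0, 0, 0, 0, 0, 0.049, 0.001, 0, 0, 0, 0, 0, 0.049, 0.001, 0, 0, 0, 0, 0, 0.049, 0.001, 0, 0, 0, 0, 0, 0.049, 0.001, 0, 0, 0, 0, 0]
}}

```text
time_s: 5.8
position: [0.4967, -0.0495, 0.1931]
ee_rot: [-0.003, 0.854, 0.521, -0.006]
ft_force: [1.3, -1.0, -1.2]
gripper_width: 0.0285
```

>>> {"method": "servo_tool", "body": {
  "series": [0.037, -0.029, 0.004, 0, 0, 0, 0, 0.037, -0.029, 0.004, 0, 0, 0, 0, 0.037, -0.029, 0.004, 0, 0, 0, 0, 0.037, -0.029, 0.004, 0, 0, 0, 0, 0.037, -0.029, 0.004, 0, 0, 0, 0]
}}

```text
time_s: 6.3
position: [0.4486, 0.189, 0.1646]
ee_rot: [-0.002, 0.854, 0.521, -0.013]
ft_force: [1.1, 0.1, -1.5]
gripper_width: 0.0286
```

```bash
python3 plan.py 0.0 0.374,0.281,0.07,63.5
```

```text
t 6.3 P [0.4486 0.189  0.1646] yaw 62.75 w 0.0286 F [ 1.1  0.1 -1.5] j7 0.67
0.012,-0.027,0.024,-0.004,0.005,-0.003,0,0.012,-0.027,0.024,-0.004,0.005,-0.003,0,0.012,-0.027,0.024,-0.004,0.005,-0.003,0,0.012,-0.027,0.024,-0.004,0.005,-0.003,0
```

>>> {"method": "servo_tool", "body": {
  "series": [0.012, -0.027, 0.022, -0.004, 0.005, -0.003, 0, 0.012, -0.027, 0.022, -0.004, 0.005, -0.003, 0, 0.012, -0.027, 0.022, -0.004, 0.005, -0.003, 0, 0.012, -0.027, 0.022, -0.004, 0.005, -0.003, 0, 0, 0, 0, 0, 0, 0, 0]
}}

```text
time_s: 6.8
position: [0.362, 0.2877, 0.0671]
ee_rot: [-0.001, 0.847, 0.531, -0.006]
ft_force: [-0.5, -0.5, -1.8]
gripper_width: 0.0288
```

```bash
python3 look.py w4 socket socket_holder; python3 plan.py 0.0 0.374,0.281,0.04,63.5
```

```text
[0.3006 0.3188 0.2102] [ 0.8392 -0.1169 -0.0685  0.5266] 277.8
socket [([0.3579, 0.2886, 0.0509], 0.67)]
socket_holder []
t 6.95 P [0.3672 0.2856 0.07  ] yaw 63.75 w 0.0287 F [ 0.3 -0.3 -1.5] j7 0.44
-0.001,0.008,0.03,-0.004,0.004,0.004,0
```

View pics/w4.png

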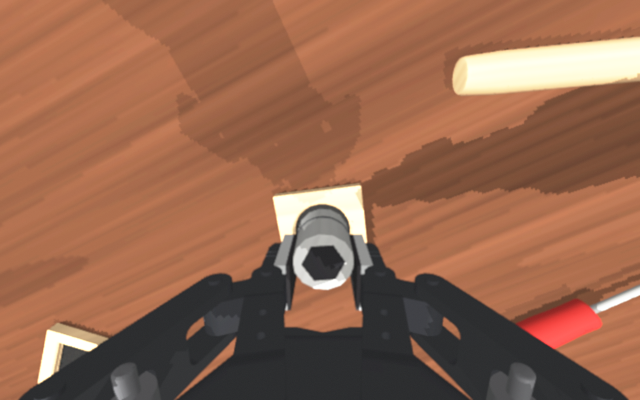

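The socket is held with its hexagon at (324,262). The holder's far edge corners are at (273,195) and (360,184).

```bash
python3 - <<'E'
from h import *
p=np.load('pics/w4.npy',allow_pickle=True).item()
c=pix(p,[[273,195],[360,184]],.009)[:,:2]; m=c.mean(0); d=c[1]-c[0]; L=np.linalg.norm(d); n=np.array([-d[1],d[0]])/L
print('sock',pix(p,[324,262],.093),'L',L,'holder',m+33*n/1e3,m-33*n/1e3)
E
python3 plan.py 0.0 0.374,0.281,0.04,63.5
```

```text
sock [[0.35734335 0.29073336 0.093     ]] L 0.06543373841966736 holder [0.310341   0.30182504] [0.37299012 0.28106236]
t 6.95 P [0.3672 0.2856 0.07  ] yaw 63.75 w 0.0287 F [ 0.3 -0.3 -1.5] j7 0.44
-0.001,0.008,0.03,-0.004,0.004,0.004,0
```

>>> {"method": "servo_tool", "body": {
  "series": [-0.001, 0.007, 0.015, -0.002, 0.002, 0.004, 0, -0.001, 0.006, 0.017, -0.002, 0.002, 0, 0, 0, 0, 0, 0, 0, 0, 0, 0, 0, 0, 0, 0, 0, 0]
}}

```text
time_s: 7.35
position: [0.383, 0.2748, 0.0392]
ee_rot: [0.001, 0.853, 0.523, 0.002]
ft_force: [-0.1, 0.7, -0.7]
gripper_width: 0.0285
```

```bash
python3 - <<'E'
from h import *
p=shot('wrist','w5'); o=env.observe()
cv2.imwrite('pics/w5c.png',cv2.resize(p['frame'][170:330,220:430],None,fx=3,fy=3,interpolation=2)[:,:,::-1])
np.save('pics/w5.npy',p,allow_pickle=True)
E
python3 plan.py 0.0 0.378,0.278,0.02,63.5
```

```text
t 7.4 P [0.383  0.2748 0.0393] yaw 63.02 w 0.0288 F [ 0.1 -0.  -1.9] j7 0.48
0.001,-0.006,0.019,0.004,-0.003,-0.008,0
```

View pics/w5c.png

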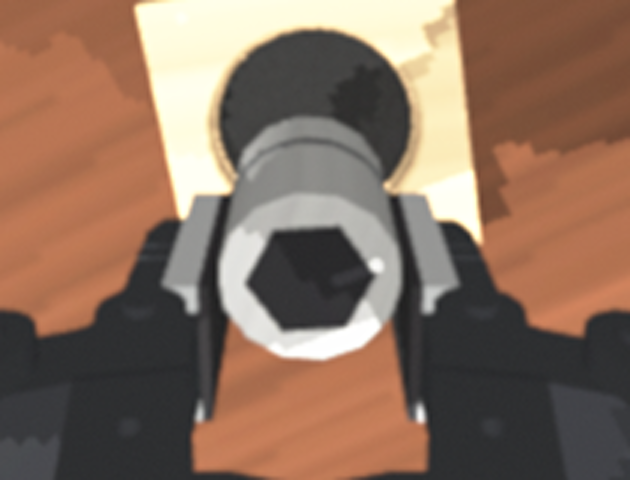

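The crop shows the socket still above the plate, with the recess centred at crop (315,120), i.e. full px (325,210).

Run:
```python
from h import *
p=np.load('pics/w5.npy',allow_pickle=True).item()
print(pix(p,[324,262.5],.0393+.023),pix(p,[[220+315/3,170+120/3]],.009))
```

```text
[[0.37960609 0.27696178 0.0623    ]] [[0.37235506 0.28179057 0.009     ]]
```

>>> {"method": "servo_tool", "body": {
  "series": [0.001, -0.008, 0, 0, 0, -0.004, 0, 0, 0, 0.008, 0, 0, 0, 0, 0, 0, 0.006, 0, 0, 0, 0, 0, 0, 0, 0, 0, 0, 0]
}}

```text
time_s: 7.8
position: [0.3765, 0.281, 0.0264]
ee_rot: [0.0, 0.851, 0.525, 0.004]
ft_force: [0.2, -0.9, -1.7]
gripper_width: 0.0285
```

Run:
```python
from h import *
p=shot('wrist','w6'); o=env.observe()
print(o['position'],o['ft_force'],pix(p,[324,262.5],o['position'][2]+.023))
cv2.imwrite('pics/w6c.png',cv2.resize(p['frame'][170:330,220:430],None,fx=3,fy=3,interpolation=2)[:,:,::-1])
```

```text
[0.37659432 0.28100543 0.02657912] [-0.95672512  0.78216268 -2.85222494] [[0.37296345 0.28311875 0.04957912]]
```

View pics/w6c.png

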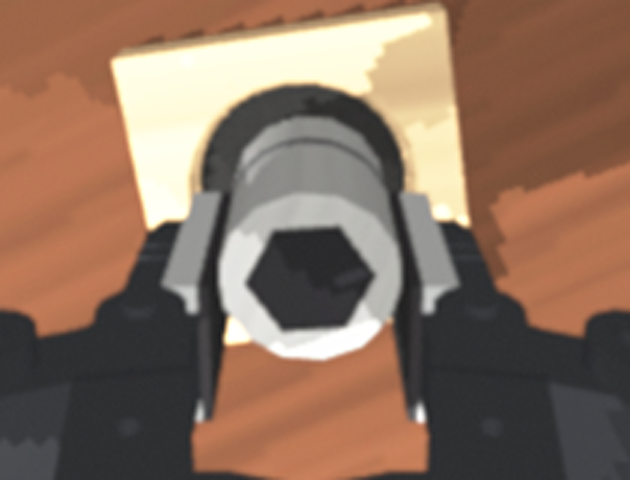

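The socket is now over the recess. I'll lower it and watch the force.

>>> {"method": "servo_tool", "body": {
  "series": [0, 0, 0.004, 0, 0, 0, 0, 0, 0, 0.003, 0, 0, 0, 0, 0, 0, 0.001, 0, 0, 0, 0, 0, 0, 0, 0, 0, 0, 0]
}}

```text
time_s: 8.25
position: [0.3768, 0.2814, 0.0186]
ee_rot: [-0.0, 0.851, 0.525, 0.004]
ft_force: [-0.7, 0.5, 3.0]
gripper_width: 0.0286
```

>>> {"method": "servo_tool", "body": {
  "series": [0, 0, 0, 0, 0, 0, 0.05, 0, 0, 0, 0, 0, 0, 0.06, 0, 0, 0, 0, 0, 0, 0.07, 0, 0, -0.03, 0, 0, 0, 0.07, 0, 0, -0.04, 0, 0, 0, 0.07]
}}

```text
time_s: 8.75
position: [0.3743, 0.2789, 0.0861]
ee_rot: [0.001, 0.851, 0.524, -0.0]
ft_force: [0.9, 0.9, 0.5]
gripper_width: 0.0698
```

>>> {"method": "servo_tool", "body": {
  "series": [0, 0, -0.045, 0, 0, 0, 0.07, 0, 0, -0.045, 0, 0, 0, 0.07, 0, 0, 0, 0, 0, 0, 0.07]
}}

```text
time_s: 9.05
position: [0.3759, 0.2801, 0.1833]
ee_rot: [0.0, 0.852, 0.524, 0.003]
ft_force: [1.3, 0.7, -0.4]
gripper_width: 0.0701
```

```bash
python3 - <<'E'
from h import *
p=shot('wrist','w7'); o=env.observe()
s=env.camera('scene')['frame']
cv2.imwrite('pics/w7c.png',np.hstack([cv2.resize(p['frame'][180:300,250:400],(450,360)),cv2.resize(s[120:180,350:425],(450,360))])[:,:450*2][:,:,::-1][:, :800])
print(proj(p,[.373,.281,.009]))
E
python3 plan.py 0.07 0.45,0.18,0.20,70 0.5,-0.05,0.22,75  0.385,-0.265,0.22,77
```

```text
[[321.82167869 178.51153506]]
t 9.15 P [0.3735 0.2783 0.1791] yaw 63.26 w 0.0701 F [-0.6 -1.4 -0.3] j7 0.39
-0.018,0.038,-0.007,0,0.001,-0.039,0.07,-0.019,0.037,-0.007,0,0.001,-0.039,0.07,-0.021,0.036,-0.007,0,0.001,-0.039,0.07,-0.04,0.025,-0.004,0,0,-0.017,0.07,-0.04,0.024,-0.004,0,0,-0.017,0.07
-0.041,0.024,-0.004,0,0,-0.017,0.07,-0.041,0.023,-0.004,0,0,-0.017,0.07,-0.041,0.022,-0.004,0,0,-0.017,0.07,-0.047,-0.011,0,0,0,-0.007,0.07,-0.047,-0.011,0,0,0,-0.007,0.07
-0.047,-0.012,0,0,0,-0.007,0.07,-0.047,-0.012,0,0,0,-0.007,0.07,-0.047,-0.012,0,0,0,-0.007,0.07
```

View pics/w7c.png

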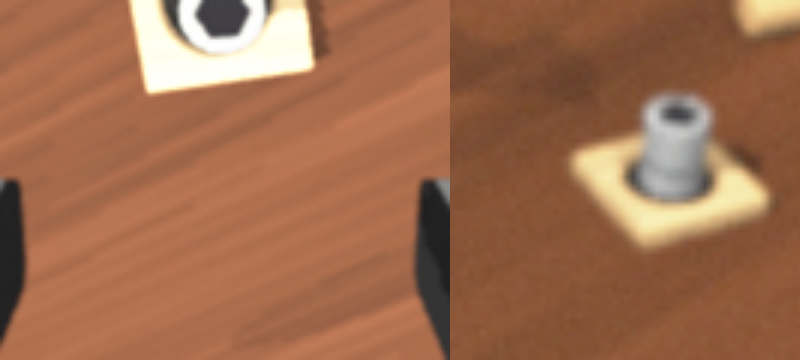

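The socket stands upright in its recess. Next is the tape.

>>> {"method": "servo_tool", "body": {
  "series": [-0.018, 0.038, -0.007, 0, 0, -0.039, 0.07, -0.019, 0.037, -0.007, 0, 0, -0.039, 0.07, -0.021, 0.036, -0.007, 0, 0, -0.039, 0.07, -0.04, 0.025, -0.004, 0, 0, -0.017, 0.07, -0.04, 0.024, -0.004, 0, 0, -0.017, 0.07]
}}

```text
time_s: 9.65
position: [0.469, 0.0881, 0.202]
ee_rot: [0.0, 0.803, 0.597, -0.007]
ft_force: [0.7, -0.5, -0.3]
gripper_width: 0.07
```

>>> {"method": "servo_tool", "body": {
  "series": [-0.041, 0.024, -0.004, 0, 0, -0.017, 0.07, -0.041, 0.023, -0.004, 0, 0, -0.017, 0.07, -0.041, 0.022, -0.004, 0, 0, -0.017, 0.07, -0.047, -0.011, 0, 0, 0, -0.007, 0.07, -0.047, -0.011, 0, 0, 0, -0.007, 0.07]
}}

```text
time_s: 10.15
position: [0.4572, -0.1447, 0.2094]
ee_rot: [-0.002, 0.781, 0.624, -0.013]
ft_force: [0.1, -0.9, 0.7]
gripper_width: 0.07
```

>>> {"method": "servo_tool", "body": {
  "series": [-0.047, -0.012, 0, 0, 0, -0.007, 0.07, -0.047, -0.012, 0, 0, 0, -0.007, 0.07, -0.047, -0.012, 0, 0, 0, -0.007, 0.07, 0, 0, 0, 0, 0, 0, 0.07]
}}

```text
time_s: 10.55
position: [0.382, -0.2821, 0.2072]
ee_rot: [-0.005, 0.777, 0.629, -0.018]
ft_force: [-0.1, -0.7, -0.8]
gripper_width: 0.0702
```

```bash
python3 plan.py 0.07 0.388,-0.266,0.16,77
```

```text
t 10.55 P [ 0.382  -0.2821  0.2072] yaw 77.93 w 0.0702 F [-0.1 -0.7 -0.8] j7 1.98
0.009,0.002,0.023,-0.015,0.011,0.008,0.07,0.009,0.002,0.023,-0.015,0.011,0.008,0.07
```

>>> {"method": "servo_tool", "body": {
  "series": [0.008, 0.002, 0.018, -0.015, 0.011, 0.008, 0.07, 0.008, 0.002, 0.018, -0.015, 0.011, 0.008, 0.07, 0, 0, 0, 0, 0, 0, 0.07]
}}

```text
time_s: 10.85
position: [0.385, -0.268, 0.166]
ee_rot: [-0.003, 0.785, 0.62, -0.002]
ft_force: [0.1, 0.7, -0.5]
gripper_width: 0.0698
```

```bash
python3 look.py w8 tape tin block
python3 - <<'E'
import cv2
a=cv2.imread('pics/w8.png'); cv2.imwrite('pics/w8c.png',cv2.resize(a[90:290,200:440],None,fx=3,fy=3,interpolation=2))
E
python3 plan.py 0.07 0.388,-0.266,0.12,77
```

```text
[ 0.3179 -0.2522  0.3091] [ 0.7774 -0.1063 -0.0846  0.6141] 277.8
tape [([0.3943, -0.2718, 0.0619], 0.91), ([0.3493, -0.4005, 0.0], 0.64)]
tin [([0.6188, -0.2501, 0.0024], 0.31)]
block [([0.6194, -0.2505, 0.0009], 0.26)]
t 11.05 P [ 0.3875 -0.2699  0.1692] yaw 76.64 w 0.0698 F [ 0.9 -0.2 -1.6] j7 2.0
0.004,0,0.049,-0.001,0.001,-0.006,0.07
```

View pics/w8c.png

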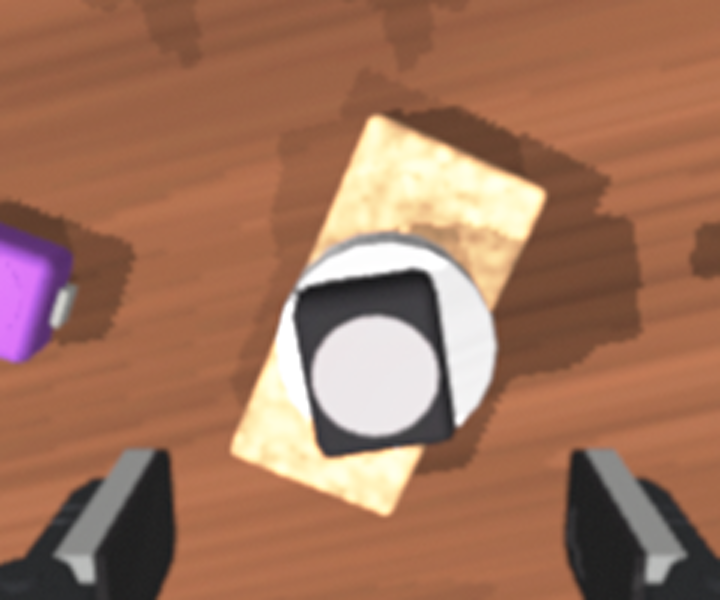

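The tape's grey disc is at crop (376,377), with the case edges from (328,455) to (453,437). The tin lies beneath, and the block corners are at (378,115), (547,190), (232,453) and (387,516).

Run:
```python
from h import *
np.set_printoptions(precision=4,suppress=True)
p=np.load('pics/w8.npy',allow_pickle=True).item()
g=lambda c,z: pix(p,np.array(c)/3+[200,90],z)[:,:2]
an=lambda d: np.degrees(np.arctan2(d[1],d[0])).round(1)
print('disc',g([[376,377]],.088))
b=g([[328,455],[453,437]],.088); print('tape y-edge',an(b[1]-b[0]),np.linalg.norm(b[1]-b[0]))
r=g([[436,285],[453,430]],.088); l=g([[298,320],[322,445]],.088); print('x-edges',an(r[1]-r[0]),an(l[1]-l[0]))
k=g([[378,115],[547,190],[387,516],[232,453]],.034); print('block',k.mean(0),an(k[3]-k[0]),an(k[2]-k[1]),an(k[1]-k[0]),an(k[2]-k[3]))
t=g([[278,347],[497,347]],.062); print('tin',t,t.mean(0))
```

```text
disc [[ 0.3929 -0.2678]]
tape y-edge 85.5 0.03625251596651377
x-edges -5.6 -4.2
block [ 0.3945 -0.2653] -37.3 -37.0 53.4 52.4
tin [[ 0.3851 -0.2969]
 [ 0.4008 -0.2309]] [ 0.3929 -0.2639]
```

```bash
python3 plan.py 0.07 0.393,-0.268,0.115,85.2
```

```text
t 11.05 P [ 0.3875 -0.2699  0.1692] yaw 76.64 w 0.0698 F [ 0.9 -0.2 -1.6] j7 2.0
0.002,0.002,0.027,0,0,-0.075,0.07,0.001,0.003,0.027,0,0,-0.075,0.07
```

>>> {"method": "servo_tool", "body": {
  "series": [0.002, 0.002, 0.027, 0, 0, -0.075, 0.07, 0.001, 0.003, 0.027, 0, 0, -0.075, 0.07, 0, 0, 0, 0, 0, 0, 0.07, 0, 0, 0, 0, 0, 0, 0.07]
}}

```text
time_s: 11.45
position: [0.3971, -0.2694, 0.1176]
ee_rot: [0.003, 0.734, 0.679, 0.001]
ft_force: [-0.0, -0.2, 0.6]
gripper_width: 0.0706
```

```bash
python3 plan.py 0.07 0.393,-0.268,0.08,85.2
```

```text
t 11.45 P [ 0.3971 -0.2694  0.1176] yaw 85.54 w 0.0706 F [-0.  -0.2  0.6] j7 2.21
0.001,-0.004,0.038,0.006,0.004,0.006,0.07
```

>>> {"method": "servo_tool", "body": {
  "series": [0.001, -0.004, 0.02, 0.006, 0.004, 0.006, 0.07, 0, 0, 0.018, 0, 0, 0, 0.07, 0, 0, 0, 0, 0, 0, 0.07, 0, 0, 0, 0, 0, 0, 0.07]
}}

```text
time_s: 11.85
position: [0.397, -0.2704, 0.0847]
ee_rot: [0.004, 0.738, 0.675, 0.002]
ft_force: [0.0, 0.1, 0.3]
gripper_width: 0.0698
```

```bash
python3 plan.py 0.07 0.393,-0.268,0.066,85.2
```

```text
t 11.85 P [ 0.397  -0.2704  0.0847] yaw 84.85 w 0.0698 F [0.  0.1 0.3] j7 2.25
0.002,-0.004,0.019,0.008,0.002,-0.006,0.07
```

>>> {"method": "servo_tool", "body": {
  "series": [0.002, -0.005, 0.012, 0.008, 0.002, -0.004, 0.07, 0.001, -0.002, 0.008, 0.002, 0, 0, 0.07]
}}

```text
time_s: 12.05
position: [0.3923, -0.2677, 0.0666]
ee_rot: [0.002, 0.737, 0.676, 0.001]
ft_force: [-0.2, -0.4, -0.4]
gripper_width: 0.0697
```

```bash
python3 plan.py 0.07 0.393,-0.268,0.066,85.2
```

```text
t 12.05 P [ 0.3923 -0.2677  0.0666] yaw 85.07 w 0.0697 F [-0.2 -0.4 -0.4] j7 2.27
0,0.001,0.001,0.003,0.002,-0.002,0.07
```

Now close and lift.

>>> {"method": "servo_tool", "body": {
  "series": [0, 0, 0, 0, 0, 0, 0.03, 0, 0, 0, 0, 0, 0, 0.03, 0, 0, 0, 0, 0, 0, 0.03, 0, 0, 0, 0, 0, 0, 0.03],
  "newtons": 40
}}

```text
time_s: 12.45
position: [0.3916, -0.2674, 0.0662]
ee_rot: [0.001, 0.737, 0.676, 0.0]
ft_force: [0.7, -0.3, -1.3]
gripper_width: 0.0415
```

>>> {"method": "servo_tool", "body": {
  "series": [0, 0, -0.01, 0, 0, 0, 0.03, 0, 0, -0.045, 0, 0, 0, 0.03, 0, 0, -0.045, 0, 0, 0, 0.03]
}}

```text
time_s: 12.75
position: [0.3875, -0.2654, 0.1649]
ee_rot: [-0.005, 0.737, 0.676, -0.003]
ft_force: [2.0, -0.0, -1.6]
gripper_width: 0.0409
```

```bash
python3 plan.py 0.03 0.5,-0.1,0.17,75 0.56,0.1,0.17,60 0.619,0.25,0.1,52
```

```text
t 12.75 P [ 0.3875 -0.2654  0.1649] yaw 85.01 w 0.0409 F [ 2.  -0.  -1.6] j7 2.14
0.035,0.02,-0.001,-0.002,0,0.035,0.03,0.036,0.018,-0.001,-0.002,0,0.035,0.03,0.036,0.017,-0.001,-0.002,0,0.035,0.03,0.037,0.016,-0.001,-0.002,0,0.035,0.03,0.037,0.014,-0.001,-0.002,0,0.035,0.03
0.042,0.001,0,0,0,0.052,0.03,0.042,-0.001,0,0,0,0.052,0.03,0.042,-0.003,0,0,0,0.052,0.03,0.041,-0.005,0,0,0,0.052,0.03,0.041,-0.007,0,0,0,0.052,0.03
0.04,-0.006,0.018,0,0,0.035,0.03,0.04,-0.007,0.018,0,0,0.035,0.03,0.039,-0.009,0.018,0,0,0.035,0.03,0.039,-0.01,0.018,0,0,0.035,0.03
```

>>> {"method": "servo_tool", "body": {
  "series": [0.035, 0.02, -0.001, -0.002, 0, 0.035, 0.03, 0.036, 0.018, -0.001, -0.002, 0, 0.035, 0.03, 0.036, 0.017, -0.001, -0.002, 0, 0.035, 0.03, 0.037, 0.016, -0.001, -0.002, 0, 0.035, 0.03, 0.037, 0.014, -0.001, -0.002, 0, 0.035, 0.03]
}}

```text
time_s: 13.25
position: [0.5051, -0.1036, 0.181]
ee_rot: [0.006, 0.8, 0.6, 0.005]
ft_force: [0.8, -0.5, -0.0]
gripper_width: 0.0408
```

>>> {"method": "servo_tool", "body": {
  "series": [0.042, 0.001, 0, 0, 0, 0.052, 0.03, 0.042, -0.001, 0, 0, 0, 0.052, 0.03, 0.042, -0.003, 0, 0, 0, 0.052, 0.03, 0.041, -0.005, 0, 0, 0, 0.052, 0.03, 0.041, -0.007, 0, 0, 0, 0.052, 0.03]
}}

```text
time_s: 13.75
position: [0.5739, 0.1014, 0.1855]
ee_rot: [0.007, 0.875, 0.485, 0.007]
ft_force: [0.1, -0.7, -1.5]
gripper_width: 0.0416
```

```bash
python3 plan.py 0.03 0.619,0.25,0.07,52
```

```text
t 13.75 P [0.5739 0.1014 0.1855] yaw 58.02 w 0.0416 F [ 0.1 -0.7 -1.5] j7 0.94
0.037,-0.011,0.029,0.005,-0.002,0.026,0.03,0.037,-0.011,0.029,0.005,-0.002,0.026,0.03,0.037,-0.012,0.029,0.005,-0.002,0.026,0.03,0.037,-0.013,0.029,0.005,-0.002,0.026,0.03
```

>>> {"method": "servo_tool", "body": {
  "series": [0.037, -0.011, 0.027, 0.005, -0.002, 0.026, 0.03, 0.037, -0.011, 0.027, 0.005, -0.002, 0.026, 0.03, 0.037, -0.012, 0.027, 0.005, -0.002, 0.026, 0.03, 0.034, -0.012, 0.027, 0.005, -0.002, 0.026, 0.03]
}}

```text
time_s: 14.15
position: [0.6238, 0.2561, 0.0823]
ee_rot: [-0.0, 0.899, 0.437, 0.004]
ft_force: [1.2, 0.2, -1.1]
gripper_width: 0.0413
```

```bash
python3 plan.py 0.03 0.619,0.25,0.045,52
```

```text
t 14.15 P [0.6238 0.2561 0.0823] yaw 51.86 w 0.0413 F [ 1.2  0.2 -1.1] j7 0.71
-0.008,0,0.037,0.003,-0.008,-0.003,0.03
```

>>> {"method": "servo_tool", "body": {
  "series": [-0.006, 0, 0.02, 0.002, -0.006, -0.003, 0.03, -0.003, 0, 0.016, 0.001, -0.002, 0, 0.03, 0, 0, 0.003, 0, 0, 0, 0.03]
}}

```text
time_s: 14.45
position: [0.6159, 0.2575, 0.0385]
ee_rot: [-0.001, 0.897, 0.443, -0.002]
ft_force: [0.1, 1.1, -1.5]
gripper_width: 0.0409
```

```bash
python3 look.py w9 tape tape_holder
python3 - <<'E'
import cv2
a=cv2.imread('pics/w9.png'); cv2.imwrite('pics/w9c.png',cv2.resize(a[120:320,200:440],None,fx=3,fy=3,interpolation=2))
E
python3 plan.py 0.03 0.619,0.25,0.02,52
```

```text
[0.561  0.2999 0.1814] [ 0.8879 -0.1237 -0.0599  0.439 ] 277.8
tape [([0.6144, 0.2558, 0.0369], 0.83)]
tape_holder []
t 14.6 P [0.6181 0.2568 0.0413] yaw 52.48 w 0.0415 F [ 0.2 -0.6 -0.6] j7 0.74
-0.005,0.005,0.021,-0.001,-0.001,0.008,0.03
```

View pics/w9c.png

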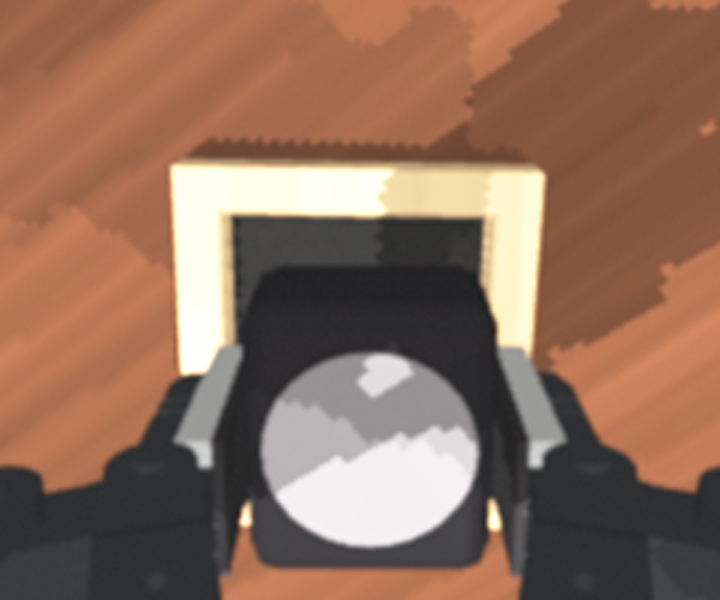

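The tape is held and parallel to its recess. The plate's far edge runs from (172,165) to (545,170), and the disc is at (370,450).

Run:
```python
from h import *
np.set_printoptions(precision=4,suppress=True)
p=np.load('pics/w9.npy',allow_pickle=True).item()
g=lambda c,z: pix(p,np.array(c)/3+[200,120],z)[:,:2]
an=lambda d: np.degrees(np.arctan2(d[1],d[0])).round(1)
c=g([[172,165],[545,170]],.009);d=c[1]-c[0];L=np.linalg.norm(d);n=np.array([d[1],-d[0]])/L
H=c.mean(0)+n*.043; D=g([[370,450]],.0605)[0]
b=g([[270,565],[475,566]],.0605); print('L',L,an(d),'holder',H,'tape',D,an(b[1]-b[0]),'recess far edge',g([[230,216],[490,216]],.009))
r=rot(env.observe()['ee_rot']); print('tool shift at shot',r.inv().apply([*(H-D),0]))
```

```text
L 0.0783072358823192 51.8 holder [0.62   0.2508] tape [0.6167 0.2572] 52.4 recess far edge [[0.5779 0.2492]
 [0.6116 0.2933]]
tool shift at shot [-0.003   0.0065 -0.    ]
```

>>> {"method": "servo_tool", "body": {
  "series": [-0.004, 0.005, 0.012, 0, 0, 0.006, 0.03, -0.002, 0.002, 0.01, 0, 0, 0, 0.03, 0, 0, 0.002, 0, 0, 0, 0.03]
}}

```text
time_s: 14.9
position: [0.6229, 0.2457, 0.0195]
ee_rot: [-0.0, 0.899, 0.438, 0.003]
ft_force: [-0.3, 0.2, -1.3]
gripper_width: 0.0413
```

```bash
python3 plan.py 0.03 0.6192,0.251,0.008,52; python3 plan.py 0.03 0.6192,0.251,0.008,52
```

```text
t 14.9 P [0.6229 0.2457 0.0195] yaw 51.94 w 0.0413 F [-0.3  0.2 -1.3] j7 0.76
0.002,-0.006,0.011,0.002,-0.006,-0.001,0.03
t 14.9 P [0.6229 0.2457 0.0195] yaw 51.94 w 0.0413 F [-0.3  0.2 -1.3] j7 0.76
0.002,-0.006,0.011,0.002,-0.006,-0.001,0.03
```

>>> {"method": "servo_tool", "body": {
  "series": [0.002, -0.006, 0, 0.001, -0.003, 0, 0.03, 0, 0, 0.002, 0, 0, 0, 0.03]
}}

```text
time_s: 15.1
position: [0.6195, 0.2506, 0.0174]
ee_rot: [-0.0, 0.899, 0.437, 0.002]
ft_force: [0.2, 0.4, -1.7]
gripper_width: 0.0412
```

```bash
python3 plan.py 0.03 0.6192,0.251,0.008,52
```

```text
t 15.1 P [0.6195 0.2506 0.0174] yaw 51.84 w 0.0412 F [ 0.2  0.4 -1.7] j7 0.75
0,0,0.009,0.001,-0.003,-0.003,0.03
```

>>> {"method": "servo_tool", "body": {
  "series": [0, 0, 0.004, 0, 0, 0, 0.03, 0, 0, 0.003, 0, 0, 0, 0.03, 0, 0, 0.002, 0, 0, 0, 0.03, 0, 0, 0, 0, 0, 0, 0.03]
}}

```text
time_s: 15.5
position: [0.6196, 0.2515, 0.0083]
ee_rot: [-0.0, 0.899, 0.438, 0.002]
ft_force: [-0.4, -0.7, 2.5]
gripper_width: 0.0414
```

>>> {"method": "servo_tool", "body": {
  "series": [0, 0, 0, 0, 0, 0, 0.06, 0, 0, 0, 0, 0, 0, 0.07, 0, 0, 0, 0, 0, 0, 0.075, 0, 0, -0.02, 0, 0, 0, 0.08, 0, 0, -0.04, 0, 0, 0, 0.085]
}}

```text
time_s: 16.0
position: [0.616, 0.2504, 0.0643]
ee_rot: [-0.0, 0.899, 0.438, -0.002]
ft_force: [-0.0, -0.3, -0.3]
gripper_width: 0.0849
```

>>> {"method": "servo_tool", "body": {
  "series": [0, 0, -0.045, 0, 0, 0, 0.085, 0, 0, -0.045, 0, 0, 0, 0.085]
}}

```text
time_s: 16.2
position: [0.615, 0.2499, 0.1553]
ee_rot: [-0.0, 0.899, 0.438, -0.005]
ft_force: [0.5, -0.3, 0.0]
gripper_width: 0.0851
```

```bash
python3 - <<'E'
from h import *
for c in ('top','scene'):
    p=env.camera(c)
    for n in ('tape','socket'): print(c,n,[(np.round(d['location'],3).tolist(),round(d['p'],2)) for d in env.tip_of(n,p)])
    if c=='scene': cv2.imwrite('pics/s2.png',p['frame'][:,:,::-1]); np.save('pics/s2.npy',p,allow_pickle=True)
E
python3 plan.py 0.085 0.56,0.1,0.17,54 0.5,-0.1,0.19,62 0.405,-0.25,0.16,70
```

```text
top tape [([0.351, -0.403, 0.003], 0.78), ([0.256, -0.228, 0.002], 0.77), ([0.621, 0.248, 0.006], 0.72), ([0.619, 0.252, -0.004], 0.42)]
top socket [([0.371, 0.283, 0.005], 0.61)]
scene tape [([0.35, -0.404, -0.0], 0.98), ([0.257, -0.227, -0.003], 0.7), ([0.618, 0.248, 0.007], 0.68)]
scene socket [([0.373, 0.284, 0.003], 0.65), ([0.694, -0.014, 0.002], 0.52)]
t 16.5 P [0.6146 0.2501 0.1531] yaw 51.94 w 0.0854 F [-1.  -0.3 -1. ] j7 0.68
-0.038,0.012,-0.004,-0.001,0.002,-0.009,0.085,-0.038,0.012,-0.004,-0.001,0.002,-0.009,0.085,-0.038,0.012,-0.004,-0.001,0.002,-0.009,0.085,-0.038,0.011,-0.004,-0.001,0.002,-0.009,0.085,-0.039,0.014,-0.004,0,0,-0.028,0.085
-0.04,0.013,-0.004,0,0,-0.028,0.085,-0.04,0.012,-0.004,0,0,-0.028,0.085,-0.04,0.01,-0.004,0,0,-0.028,0.085,-0.041,0.009,-0.004,0,0,-0.028,0.085,-0.044,-0.003,0.008,0,0,-0.035,0.085
-0.044,-0.005,0.007,0,0,-0.035,0.085,-0.044,-0.006,0.008,0,0,-0.035,0.085,-0.044,-0.008,0.008,0,0,-0.035,0.085
```

>>> {"method": "servo_tool", "body": {
  "series": [-0.038, 0.012, -0.004, 0, 0, 0, 0.085, -0.038, 0.012, -0.004, 0, 0, 0, 0.085, -0.038, 0.012, -0.004, 0, 0, 0, 0.085, -0.038, 0.012, -0.004, 0, 0, 0, 0.085, -0.038, 0.013, -0.004, 0, 0, 0, 0.085]
}}

```text
time_s: 17.0
position: [0.5398, 0.064, 0.1655]
ee_rot: [-0.001, 0.896, 0.444, -0.012]
ft_force: [0.4, 0.8, -0.3]
gripper_width: 0.0853
```

>>> {"method": "servo_tool", "body": {
  "series": [-0.04, 0.013, 0, 0, 0, 0, 0.085, -0.042, 0.013, 0, 0, 0, 0, 0.085, -0.042, 0.013, 0, 0, 0, 0, 0.085, -0.045, 0.005, 0, 0, 0, 0, 0.085, -0.045, 0, 0, 0, 0, 0, 0.085]
}}

```text
time_s: 17.5
position: [0.4379, -0.1401, 0.1641]
ee_rot: [-0.002, 0.895, 0.445, -0.017]
ft_force: [0.8, -0.3, 0.7]
gripper_width: 0.0849
```

```bash
python3 plan.py 0.085 0.393,-0.264,0.16,53
```

```text
t 17.5 P [ 0.4379 -0.1401  0.1641] yaw 52.84 w 0.0849 F [ 0.8 -0.3  0.7] j7 1.28
-0.042,0.013,0.002,-0.006,0.01,-0.001,0.085,-0.042,0.013,0.002,-0.006,0.01,-0.001,0.085,-0.042,0.013,0.002,-0.006,0.01,-0.001,0.085
```

>>> {"method": "servo_tool", "body": {
  "series": [-0.042, 0.013, 0.002, -0.006, 0.01, 0, 0.085, -0.042, 0.013, 0.002, -0.006, 0.01, 0, 0.085, -0.036, 0.012, 0.002, -0.006, 0.01, 0, 0.085, 0, 0, 0, 0, 0, 0, 0.085]
}}

```text
time_s: 17.9
position: [0.3852, -0.266, 0.1558]
ee_rot: [-0.003, 0.897, 0.441, -0.003]
ft_force: [-0.0, 0.0, -0.2]
gripper_width: 0.0845
```

```bash
python3 look.py w10 tin block tin_holder; python3 plan.py 0.085 0.393,-0.264,0.1,53
```

```text
[ 0.3311 -0.2238  0.299 ] [ 0.889  -0.1218 -0.0581  0.4375] 277.8
tin [([0.3931, -0.2632, 0.0331], 0.93)]
block []
tin_holder []
t 18.1 P [ 0.389  -0.2602  0.1559] yaw 52.97 w 0.0851 F [ 0.4  0.2 -0.1] j7 1.63
0,0.003,0.028,-0.005,0.001,0,0.085,0,0.003,0.028,-0.005,0.001,0,0.085
```

View pics/w10.png

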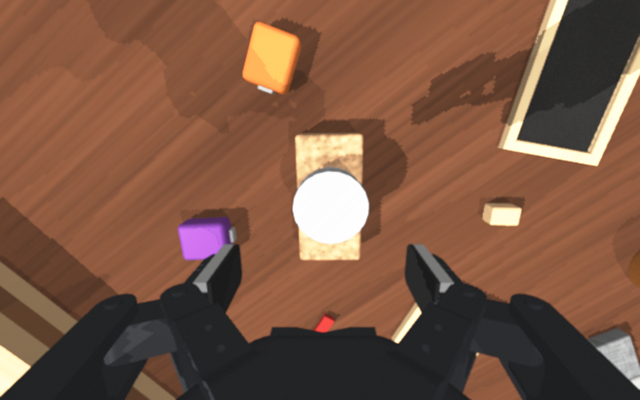

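The tin's top is centred at about (331,206), and the block's sides run parallel to the tool's y axis. I've viewed 13 pictures so far.

Run:
```python
from h import *
p=np.load('pics/w10.npy',allow_pickle=True).item(); im=p['frame']
m=(im.min(2)>190).astype(np.uint8); k=np.zeros_like(m); k[150:260,280:385]=m[150:260,280:385]
c=max(cv2.findContours(k,0,1)[0],key=cv2.contourArea); (x,y),r=cv2.minEnclosingCircle(c)
e=cv2.fitEllipse(c); print(x,y,r,e,pix(p,[[x,y],e[0]],.062))
e=np.array(e[0]); print(pix(p,[[293,e[1]],[369,e[1]]],.062))
b=pix(p,[[297,134],[362,134],[359,260],[301,260]],.034); print('block',b.mean(0))
d=b[1]-b[0]; d2=b[2]-b[1]; print(np.degrees(np.arctan2(d[1],d[0])),np.degrees(np.arctan2(d2[1],d2[0])))
```

```text
330.2377014160156 208.39071655273438 38.14522933959961 ((330.2657165527344, 207.52044677734375), (72.1604232788086, 74.84431457519531), 85.10824584960938) [[ 0.39370124 -0.26477597  0.062     ]
 [ 0.39306804 -0.26426368  0.062     ]]
[[ 0.3727774  -0.29064973  0.062     ]
 [ 0.41412944 -0.23686883  0.062     ]]
block [ 0.3946492 -0.2653308  0.034    ]
52.38433762827261 -36.86137337267269
```

>>> {"method": "servo_tool", "body": {
  "series": [0, 0.002, 0.026, -0.005, 0.001, 0, 0.085, 0, 0.002, 0.026, 0, 0, 0, 0.085]
}}

```text
time_s: 18.3
position: [0.3963, -0.2603, 0.1047]
ee_rot: [-0.0, 0.894, 0.449, 0.002]
ft_force: [0.4, 1.3, -0.6]
gripper_width: 0.0849
```

```bash
python3 plan.py 0.085 0.393,-0.264,0.065,53
```

```text
t 18.3 P [ 0.3963 -0.2603  0.1047] yaw 53.35 w 0.0849 F [ 0.4  1.3 -0.6] j7 1.72
-0.005,0,0.04,0.001,-0.003,0.006,0.085
```

>>> {"method": "servo_tool", "body": {
  "series": [-0.004, 0, 0.016, 0.001, -0.003, 0.006, 0.085, 0, 0, 0.006, 0, 0, 0, 0.085, 0, 0, 0.002, 0, 0, 0, 0.085]
}}

```text
time_s: 18.6
position: [0.3951, -0.2578, 0.0767]
ee_rot: [-0.002, 0.893, 0.451, -0.002]
ft_force: [0.8, 0.2, -0.0]
gripper_width: 0.0851
```

```bash
python3 plan.py 0.085 0.393,-0.264,0.055,53
```

```text
t 18.6 P [ 0.3951 -0.2578  0.0767] yaw 53.56 w 0.0851 F [ 0.8  0.2 -0. ] j7 1.76
-0.006,0.002,0.022,-0.006,0.001,0.01,0.085
```

>>> {"method": "servo_tool", "body": {
  "series": [-0.006, 0.001, 0.006, -0.005, 0, 0.008, 0.085, -0.002, 0, 0.002, 0, 0, 0, 0.085]
}}

```text
time_s: 18.8
position: [0.3924, -0.264, 0.0689]
ee_rot: [0.0, 0.894, 0.448, 0.0]
ft_force: [0.6, 0.4, -0.1]
gripper_width: 0.0848
```

```bash
python3 plan.py 0.085 0.393,-0.264,0.037,53
```

```text
t 18.8 P [ 0.3924 -0.264   0.0689] yaw 53.27 w 0.0848 F [ 0.6  0.4 -0.1] j7 1.78
0,0,0.032,0.001,0,0.005,0.085
```

>>> {"method": "servo_tool", "body": {
  "series": [0, 0, 0.01, 0, 0, 0.004, 0.085, 0, 0, 0.01, 0, 0, 0, 0.085]
}}

```text
time_s: 19.0
position: [0.3937, -0.2648, 0.0493]
ee_rot: [0.002, 0.895, 0.446, 0.002]
ft_force: [-0.2, -0.6, -0.3]
gripper_width: 0.0851
```

```bash
python3 plan.py 0.085 0.393,-0.264,0.037,53
```

```text
t 19.0 P [ 0.3937 -0.2648  0.0493] yaw 53.0 w 0.0851 F [-0.2 -0.6 -0.3] j7 1.81
0,-0.001,0.012,0.004,-0.001,0,0.085
```

>>> {"method": "servo_tool", "body": {
  "series": [0, -0.001, 0.008, 0.003, -0.001, 0, 0.085, 0, 0, 0.004, 0, 0, 0, 0.085, 0, 0, 0, 0, 0, 0, 0.055, 0, 0, 0, 0, 0, 0, 0.055, 0, 0, 0, 0, 0, 0, 0.055],
  "newtons": 40
}}

```text
time_s: 19.5
position: [0.3921, -0.2638, 0.0354]
ee_rot: [-0.001, 0.895, 0.446, -0.0]
ft_force: [0.1, -0.4, -2.7]
gripper_width: 0.0669
```

>>> {"method": "servo_tool", "body": {
  "series": [0, 0, -0.01, 0, 0, 0, 0.055, 0, 0, -0.03, 0, 0, 0, 0.055, 0, 0, -0.045, 0, 0, 0, 0.055]
}}

```text
time_s: 19.8
position: [0.3885, -0.2622, 0.1194]
ee_rot: [-0.005, 0.895, 0.445, -0.004]
ft_force: [1.7, -0.9, -1.6]
gripper_width: 0.0665
```

```bash
python3 plan.py 0.055 0.45,-0.26,0.11,53 0.619,-0.25,0.08,53
```

```text
t 19.8 P [ 0.3885 -0.2622  0.1194] yaw 52.91 w 0.0665 F [ 1.7 -0.9 -1.6] j7 1.7
0.019,0.024,0.004,-0.006,0.001,-0.001,0.055,0.019,0.024,0.005,-0.006,0.001,-0.001,0.055,0.027,0.032,0.008,0,0,0,0.055,0.027,0.032,0.008,0,0,0,0.055,0.027,0.032,0.008,0,0,0,0.055
0.027,0.032,0.008,0,0,0,0.055
```

>>> {"method": "servo_tool", "body": {
  "series": [0.019, 0.024, 0.004, -0.006, 0.001, 0, 0.055, 0.019, 0.024, 0.005, -0.006, 0.001, 0, 0.055, 0.027, 0.032, 0.006, 0, 0, 0, 0.055, 0.027, 0.032, 0.006, 0, 0, 0, 0.055, 0.027, 0.032, 0.006, 0, 0, 0, 0.055]
}}

```text
time_s: 20.3
position: [0.5787, -0.258, 0.1046]
ee_rot: [0.004, 0.897, 0.441, 0.005]
ft_force: [0.3, -0.6, -1.1]
gripper_width: 0.0667
```

>>> {"method": "servo_tool", "body": {
  "series": [0.02, 0.025, 0.008, 0, 0, 0, 0.055, 0, 0, 0, 0, 0, 0, 0.055]
}}

```text
time_s: 20.5
position: [0.618, -0.2541, 0.0971]
ee_rot: [0.005, 0.896, 0.444, 0.006]
ft_force: [0.4, 1.0, -2.7]
gripper_width: 0.0666
```

```bash
python3 plan.py 0.055 0.62,-0.25,0.045,53
```

```text
t 20.5 P [ 0.618  -0.2541  0.0971] yaw 52.77 w 0.0666 F [ 0.4  1.  -2.7] j7 1.58
0.002,-0.001,0.026,0.007,-0.004,-0.002,0.055,0.002,-0.001,0.026,0.007,-0.004,-0.002,0.055
```

>>> {"method": "servo_tool", "body": {
  "series": [0.002, -0.001, 0.026, 0.005, -0.003, -0.002, 0.055, 0.001, 0, 0.026, 0.003, -0.002, 0, 0.055, 0, 0, 0.008, 0, 0, 0, 0.055]
}}

```text
time_s: 20.8
position: [0.6207, -0.2516, 0.0385]
ee_rot: [0.004, 0.895, 0.446, 0.003]
ft_force: [-0.5, 1.0, -1.7]
gripper_width: 0.0667
```

```bash
python3 look.py w11 tin; python3 plan.py 0.055 0.6205,-0.25,0.02,53;  python3 - <<'E'
import cv2
a=cv2.imread('pics/w11.png'); cv2.imwrite('pics/w11c.png',cv2.resize(a[120:320,200:440],None,fx=3,fy=3,interpolation=2))
E
```

```text
[ 0.5638 -0.2089  0.1805] [ 0.8858 -0.1282 -0.0647  0.4413] 277.8
tin [([0.6225, -0.2516, 0.034], 0.58)]
t 20.9 P [ 0.621  -0.2521  0.0396] yaw 52.93 w 0.0663 F [ 0.7  0.5 -1.6] j7 1.6
0.001,-0.002,0.02,0.01,-0.002,-0.001,0.055
```

View pics/w11c.png

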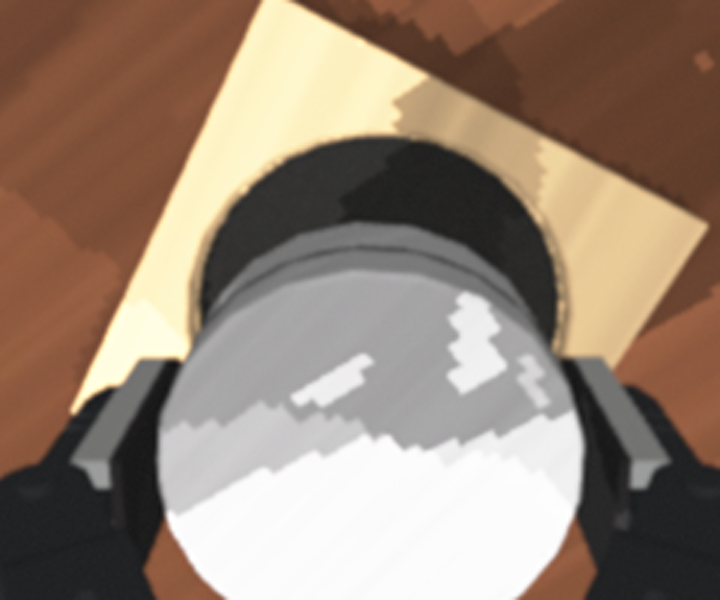

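Plate corners are at crop (708,228) and (70,412). They are diagonally opposite, so their midpoint gives the centre.

Run:
```python
from h import *
p=np.load('pics/w11.npy',allow_pickle=True).item()
g=lambda c,z: pix(p,np.array(c)/3+[200,120],z)[:,:2]
c=g([[708,228],[70,412]],.009); print('holder',c.mean(0),np.linalg.norm(c[0]-c[1]))
r=g([[200,300],[565,300]],.009); print(r, r.mean(0)); print('rim far',g([[380,136]],.009))
t=g([[158,465],[584,465]],.0385+.0266); print('tin mid x-chord',t.mean(0),np.linalg.norm(t[1]-t[0]), 'tin far',g([[370,270]],.065))
```

```text
holder [ 0.6217543  -0.24966937] 0.14727436943935956
[[ 0.59383384 -0.27766757]
 [ 0.64209794 -0.21375094]] [ 0.61796589 -0.24570926]
rim far [[ 0.58860776 -0.22443426]]
tin mid x-chord [ 0.62129098 -0.25164333] 0.06683449877628375 tin far [[ 0.59543496 -0.23236788]]
```

>>> {"method": "servo_tool", "body": {
  "series": [0.002, 0, 0.012, 0.005, -0.001, 0, 0.055, 0, 0, 0.008, 0.003, 0, 0, 0.055, 0, 0, 0.002, 0, 0, 0, 0.055]
}}

```text
time_s: 21.2
position: [0.6234, -0.2521, 0.0198]
ee_rot: [0.002, 0.895, 0.445, 0.002]
ft_force: [-0.1, -0.3, -2.4]
gripper_width: 0.0665
```

```bash
python3 plan.py 0.055 0.622,-0.25,0.006,53
```

```text
t 21.2 P [ 0.6234 -0.2521  0.0198] yaw 52.86 w 0.0665 F [-0.1 -0.3 -2.4] j7 1.61
0.001,-0.002,0.014,0.006,-0.001,-0.002,0.055
```

>>> {"method": "servo_tool", "body": {
  "series": [0.001, -0.002, 0.006, 0.005, -0.001, 0, 0.055, 0, 0, 0.004, 0, 0, 0, 0.055, 0, 0, 0.003, 0, 0, 0, 0.055, 0, 0, 0.001, 0, 0, 0, 0.055]
}}

```text
time_s: 21.6
position: [0.6227, -0.2503, 0.0054]
ee_rot: [0.0, 0.896, 0.445, 0.001]
ft_force: [0.6, 0.6, 0.8]
gripper_width: 0.0663
```

>>> {"method": "servo_tool", "body": {
  "series": [0, 0, 0.001, 0, 0, 0, 0.055, 0, 0, 0, 0, 0, 0, 0.075, 0, 0, 0, 0, 0, 0, 0.085, 0, 0, 0, 0, 0, 0, 0.085, 0, 0, -0.01, 0, 0, 0, 0.085]
}}

```text
time_s: 22.1
position: [0.623, -0.2506, 0.0159]
ee_rot: [0.0, 0.896, 0.445, 0.001]
ft_force: [0.9, 0.7, 0.4]
gripper_width: 0.0847
```

>>> {"method": "servo_tool", "body": {
  "series": [0, 0, -0.02, 0, 0, 0, 0.085, 0, 0, -0.04, 0, 0, 0, 0.085, 0, 0, -0.045, 0, 0, 0, 0.085]
}}

```text
time_s: 22.4
position: [0.6197, -0.2493, 0.1201]
ee_rot: [-0.003, 0.896, 0.445, -0.003]
ft_force: [1.2, -0.2, 0.5]
gripper_width: 0.0851
```

```bash
python3 - <<'E'
from h import *
p=env.camera('top')
for n in ('tin','block'): print(n,[(np.round(d['location'],3).tolist(),round(d['p'],2)) for d in env.tip_of(n,p)])
E
python3 plan.py 0.085 0.395,-0.265,0.11,53
```

```text
tin []
block [([0.394, -0.267, -0.001], 0.85)]
t 22.55 P [ 0.6227 -0.2508  0.1235] yaw 52.82 w 0.0851 F [ 0.2 -0.8 -0.5] j7 1.55
-0.03,-0.035,0.003,0,0,-0.001,0.085,-0.03,-0.035,0.003,0,0,-0.001,0.085,-0.03,-0.035,0.003,0,0,-0.001,0.085,-0.03,-0.035,0.003,0,0,-0.001,0.085,-0.03,-0.035,0.003,0,0,-0.001,0.085
```

>>> {"method": "servo_tool", "body": {
  "series": [-0.03, -0.035, 0.003, 0, 0, 0, 0.085, -0.03, -0.035, 0.003, 0, 0, 0, 0.085, -0.03, -0.035, 0.003, 0, 0, 0, 0.085, -0.03, -0.035, 0.003, 0, 0, 0, 0.085, -0.029, -0.035, 0.003, 0, 0, 0, 0.085]
}}

```text
time_s: 23.05
position: [0.3921, -0.2619, 0.1058]
ee_rot: [0.002, 0.893, 0.449, 0.002]
ft_force: [-0.4, -0.4, -0.1]
gripper_width: 0.0853
```

```bash
python3 plan.py 0.085 0.3945,-0.2655,0.06,53
```

```text
t 23.05 P [ 0.3921 -0.2619  0.1058] yaw 53.4 w 0.0853 F [-0.4 -0.4 -0.1] j7 1.73
-0.002,0.004,0.046,0.006,-0.002,0.007,0.085
```

>>> {"method": "servo_tool", "body": {
  "series": [-0.002, 0.003, 0.025, 0.005, -0.002, 0.006, 0.085, 0, 0, 0.018, 0, 0, 0, 0.085, 0, 0, 0.003, 0, 0, 0, 0.085]
}}

```text
time_s: 23.35
position: [0.3839, -0.2645, 0.0585]
ee_rot: [-0.003, 0.897, 0.443, -0.0]
ft_force: [-0.4, 0.9, 0.9]
gripper_width: 0.0853
```

```bash
python3 plan.py 0.085 0.3945,-0.2655,0.01,53
```

```text
t 23.35 P [ 0.3839 -0.2645  0.0585] yaw 52.56 w 0.0853 F [-0.4  0.9  0.9] j7 1.81
0.003,0.005,0.024,-0.003,-0.001,-0.004,0.085,0.003,0.005,0.024,-0.003,-0.001,-0.004,0.085
```

>>> {"method": "servo_tool", "body": {
  "series": [0.004, 0.008, 0.012, -0.004, -0.001, -0.004, 0.085, 0.001, 0.001, 0.002, 0, 0, 0, 0.085]
}}

```text
time_s: 23.55
position: [0.3938, -0.2658, 0.044]
ee_rot: [-0.001, 0.896, 0.444, -0.0]
ft_force: [0.4, 0.8, -0.7]
gripper_width: 0.0851
```

```bash
python3 plan.py 0.085 0.3945,-0.2655,0.01,53
```

```text
t 23.55 P [ 0.3938 -0.2658  0.044 ] yaw 52.77 w 0.0851 F [ 0.4  0.8 -0.7] j7 1.83
0.001,0,0.034,-0.002,0,-0.004,0.085
```

>>> {"method": "servo_tool", "body": {
  "series": [0, 0, 0.012, 0, 0, -0.003, 0.085, 0, 0, 0.01, 0, 0, 0, 0.085, 0, 0, 0.007, 0, 0, 0, 0.085]
}}

```text
time_s: 23.85
position: [0.3951, -0.266, 0.0144]
ee_rot: [-0.0, 0.895, 0.446, 0.0]
ft_force: [-0.2, -0.7, -0.7]
gripper_width: 0.0853
```

```bash
python3 plan.py 0.085 0.3945,-0.2655,0.011,53
```

```text
t 23.85 P [ 0.3951 -0.266   0.0144] yaw 53.02 w 0.0853 F [-0.2 -0.7 -0.7] j7 1.87
0,-0.001,0.003,0,-0.001,0,0.085
```

>>> {"method": "servo_tool", "body": {
  "series": [0, 0, 0.004, 0, 0, 0, 0.085, 0, 0, 0, 0, 0, 0, 0.05, 0, 0, 0, 0, 0, 0, 0.05, 0, 0, 0, 0, 0, 0, 0.05, 0, 0, 0, 0, 0, 0, 0.05],
  "newtons": 40
}}

```text
time_s: 24.35
position: [0.3944, -0.2659, 0.0098]
ee_rot: [-0.001, 0.895, 0.446, -0.0]
ft_force: [0.5, -0.6, -1.1]
gripper_width: 0.0635
```

>>> {"method": "servo_tool", "body": {
  "series": [0, 0, -0.01, 0, 0, 0, 0.05, 0, 0, -0.03, 0, 0, 0, 0.05, 0, 0, -0.04, 0, 0, 0, 0.05]
}}

```text
time_s: 24.65
position: [0.3914, -0.2646, 0.0894]
ee_rot: [-0.004, 0.895, 0.446, -0.003]
ft_force: [1.6, 0.6, -0.5]
gripper_width: 0.0632
```

```bash
python3 plan.py 0.05 0.46,-0.15,0.1,47 0.446,0,0.08,42.2
```

```text
t 24.65 P [ 0.3914 -0.2646  0.0894] yaw 52.95 w 0.0632 F [ 1.6  0.6 -0.5] j7 1.76
0.044,-0.005,-0.004,-0.003,0.001,0.035,0.05,0.044,-0.006,-0.004,-0.003,0.001,0.035,0.05,0.044,-0.008,-0.004,-0.003,0.001,0.035,0.05,0.025,-0.028,0.005,0,0,0.021,0.05,0.024,-0.029,0.005,0,0,0.021,0.05
0.024,-0.029,0.005,0,0,0.021,0.05,0.023,-0.03,0.005,0,0,0.021,0.05
```

>>> {"method": "servo_tool", "body": {
  "series": [0.044, -0.005, -0.004, -0.003, 0.001, 0.035, 0.05, 0.044, -0.006, -0.004, -0.003, 0.001, 0.035, 0.05, 0.044, -0.008, -0.004, -0.003, 0.001, 0.035, 0.05, 0.025, -0.028, 0.005, 0, 0, 0.021, 0.05, 0.024, -0.029, 0.005, 0, 0, 0.021, 0.05]
}}

```text
time_s: 25.15
position: [0.4614, -0.0774, 0.102]
ee_rot: [0.005, 0.929, 0.37, 0.008]
ft_force: [0.6, 0.5, -2.0]
gripper_width: 0.0633
```

>>> {"method": "servo_tool", "body": {
  "series": [0.024, -0.029, 0.004, 0, 0, 0.021, 0.05, 0.02, -0.025, 0.003, 0, 0, 0.021, 0.05, 0, 0, 0, 0, 0, 0, 0.05]
}}

```text
time_s: 25.45
position: [0.4565, 0.0007, 0.0959]
ee_rot: [0.004, 0.936, 0.353, 0.009]
ft_force: [-0.0, 0.1, -0.8]
gripper_width: 0.0631
```

```bash
python3 plan.py 0.05 0.4455,-0.001,0.045,42.2
```

```text
t 25.45 P [0.4565 0.0007 0.0959] yaw 41.32 w 0.0631 F [-0.   0.1 -0.8] j7 0.98
-0.005,-0.003,0.025,0.007,-0.007,-0.008,0.05,-0.005,-0.003,0.025,0.007,-0.007,-0.008,0.05
```

>>> {"method": "servo_tool", "body": {
  "series": [-0.005, -0.003, 0.022, 0.007, -0.007, -0.008, 0.05, -0.004, -0.002, 0.022, 0.006, -0.006, -0.006, 0.05, 0, 0, 0.004, 0, 0, 0, 0.05]
}}

```text
time_s: 25.75
position: [0.4487, -0.0001, 0.0492]
ee_rot: [-0.0, 0.932, 0.362, 0.003]
ft_force: [0.1, 0.1, -1.5]
gripper_width: 0.063
```

```bash
python3 look.py w12 block block_holder;  python3 - <<'E'
import cv2
a=cv2.imread('pics/w12.png'); cv2.imwrite('pics/w12c.png',cv2.resize(a[60:360,140:500],None,fx=2,fy=2,interpolation=2))
E
python3 plan.py 0.05 0.4455,-0.001,0.03,42.2
```

```text
[0.4008 0.0511 0.1917] [ 0.9232 -0.1296 -0.053   0.3578] 277.8
block [([0.4439, 0.0032, 0.0443], 0.7)]
block_holder []
t 25.9 P [ 4.503e-01 -3.000e-04  5.070e-02] yaw 42.34 w 0.063 F [ 0.9 -0.6 -0.8] j7 1.08
-0.004,-0.003,0.021,0.004,-0.008,0.002,0.05
```

View pics/w12c.png

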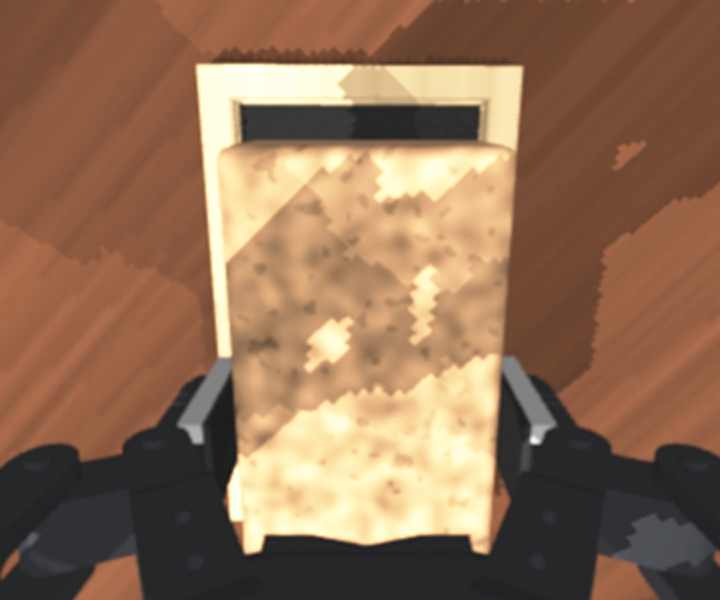

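The holder's far edge is at crop (197,66)–(523,67) and the block's far top edge at (220,152)–(514,152). They look parallel.

Run:
```python
from h import *
p=np.load('pics/w12.npy',allow_pickle=True).item()
g=lambda c,z: pix(p,np.array(c)/2+[140,60],z)[:,:2]
an=lambda d: np.degrees(np.arctan2(d[1],d[0])).round(1)
def cen(a,z,h):
    c=g(a,z); d=c[1]-c[0]; L=np.linalg.norm(d); n=np.array([d[1],-d[0]])/L
    return c.mean(0)+n*h, L, an(d)
H=cen([[197,66],[523,67]],.009,.083); B=cen([[220,152],[514,152]],.0732,.065); B2=cen([[220,144],[514,144]],.0732,.065)
print(H,B,B2); t=rot(env.observe()['ee_rot'])
print('tool shift',t.inv().apply([*(H[0]-B[0]),0]),t.inv().apply([*(H[0]-B2[0]),0]))
s=g([[228,265],[507,265]],.0732); print('side mid',s, an(g([[221,160],[246,545]],.0732)[1]-g([[221,160]],.0732)[0]),an(g([[515,160],[490,545]],.0732)[1]-g([[515,160]],.0732)[0]), 'recess far',cen([[236,102],[484,102]],.009,.073))
```

```text
(array([4.46058467e-01, 1.79767217e-04]), np.float64(0.10027427985618137), np.float64(42.3)) (array([ 0.45002656, -0.00143503]), np.float64(0.0611843242827495), np.float64(42.4)) (array([ 4.48937660e-01, -2.38090065e-04]), np.float64(0.060942140915985245), np.float64(42.4))
tool shift [-1.84533486e-03 -3.86617505e-03 -2.79459595e-05] [-1.84666145e-03 -2.24804570e-03 -2.21110072e-05]
side mid [[0.39996544 0.00799936]
 [0.44542019 0.04940669]] -47.9 -47.2 recess far (array([4.46404931e-01, 2.89132353e-06]), np.float64(0.07764015999966693), np.float64(42.4))
```

>>> {"method": "servo_tool", "body": {
  "series": [-0.003, -0.004, 0.012, 0.004, -0.006, 0, 0.05, 0, 0, 0.01, 0, -0.002, 0, 0.05, 0, 0, 0.004, 0, 0, 0, 0.05]
}}

```text
time_s: 26.2
position: [0.4474, 0.0006, 0.0252]
ee_rot: [0.0, 0.933, 0.361, 0.002]
ft_force: [-0.1, 0.4, -0.9]
gripper_width: 0.0634
```

```bash
python3 plan.py 0.05 0.4453,0.0005,0.014,42.3
```

```text
t 26.2 P [0.4474 0.0006 0.0252] yaw 42.28 w 0.0634 F [-0.1  0.4 -0.9] j7 1.12
-0.002,-0.001,0.011,0.002,-0.003,0,0.05
```

>>> {"method": "servo_tool", "body": {
  "series": [-0.002, -0.001, 0.004, 0.001, -0.003, 0, 0.05, 0, 0, 0.004, 0, 0, 0, 0.05, 0, 0, 0.002, 0, 0, 0, 0.05, 0, 0, 0.001, 0, 0, 0, 0.05]
}}

```text
time_s: 26.6
position: [0.4448, -0.0003, 0.0132]
ee_rot: [-0.0, 0.933, 0.36, -0.0]
ft_force: [-7.3, 0.1, 32.0]
gripper_width: 0.0628
```

>>> {"method": "servo_tool", "body": {
  "series": [0, 0, -0.001, 0, 0, 0, 0.05, 0, 0, 0, 0, 0, 0, 0.075, 0, 0, 0, 0, 0, 0, 0.085, 0, 0, 0, 0, 0, 0, 0.085, 0, 0, -0.01, 0, 0, 0, 0.085]
}}

```text
time_s: 27.1
position: [0.4448, -0.0005, 0.0243]
ee_rot: [-0.0, 0.933, 0.36, -0.0]
ft_force: [0.2, -0.1, -0.2]
gripper_width: 0.0847
```

>>> {"method": "servo_tool", "body": {
  "series": [0, 0, -0.03, 0, 0, 0, 0.085, 0, 0, -0.045, 0, 0, 0, 0.085, 0, 0, -0.045, 0, 0, 0, 0.085, 0, 0, -0.04, 0, 0, 0, 0.085]
}}

```text
time_s: 27.5
position: [0.4416, -0.002, 0.1874]
ee_rot: [0.0, 0.933, 0.359, -0.006]
ft_force: [0.1, 2.6, -0.8]
gripper_width: 0.0849
```

```bash
python3 - <<'E'
from h import *
np.set_printoptions(precision=4,suppress=True)
w=env.camera('wrist'); s=env.camera('scene'); t=env.camera('top')
for c,p in (('wrist',w),('scene',s),('top',t)):
    print(c,{n:[(np.round(d['location'],3).tolist(),round(d['p'],2)) for d in env.tip_of(n,p) if d['p']>.4][:3] for n in ('block','tin','jar','socket')})
def cr(p,X,h):
    u,v=proj(p,X)[0].astype(int); u=min(max(u,h*4//3),640-h*4//3); v=min(max(v,h),400-h)
    return cv2.resize(p['frame'][v-h:v+h,u-h*4//3:u+h*4//3],(400,300),interpolation=2)
T=[cr(s,[.62,.25,.02],36),cr(s,[.62,-.25,.02],48),cr(s,[.446,0,.02],48),cr(w,[.446,0,.02],120)]
cv2.imwrite('pics/fin.png',np.vstack([np.hstack(T[:2]),np.hstack(T[2:])])[:,:,::-1])
E
python3 plan.py 0.085
```

```text
wrist {'block': [([0.439, 0.005, 0.006], 0.73)], 'tin': [], 'jar': [], 'socket': []}
scene {'block': [([0.445, -0.001, 0.004], 0.96)], 'tin': [([0.623, -0.25, 0.005], 0.88)], 'jar': [([0.695, -0.015, 0.002], 0.67)], 'socket': [([0.375, 0.282, 0.003], 0.67)]}
top {'block': [], 'tin': [([0.624, -0.25, 0.001], 0.71)], 'jar': [([0.695, -0.014, -0.001], 0.97)], 'socket': [([0.371, 0.285, 0.002], 0.48)]}
t 28.25 P [ 0.4419 -0.0016  0.1851] yaw 42.12 w 0.0848 F [-0.5 -0.6 -0.1] j7 0.81
```

View pics/fin.png

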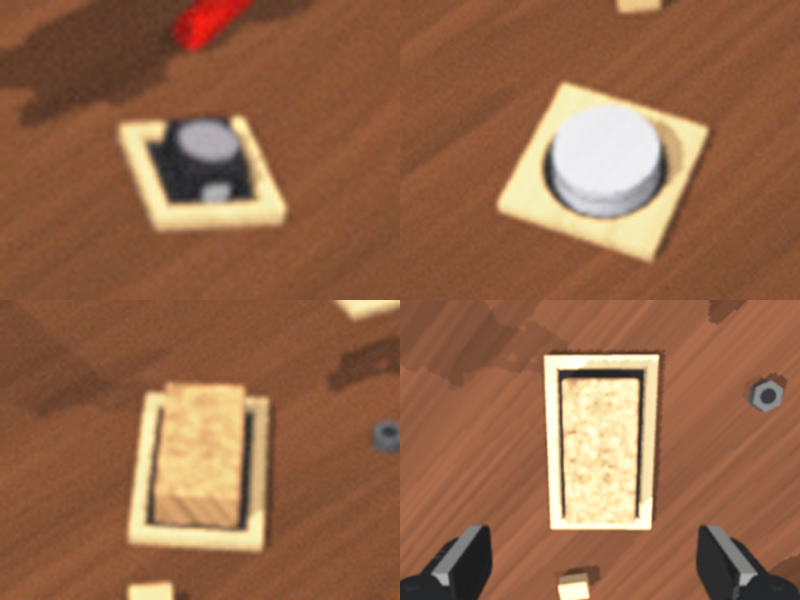

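All four things sit inside their recesses: tape top left, tin top right, block in both lower views. The jar has not moved. I'll hand in.

```bash
python3 -c "
from plant import env
print(env.observe()['time_s']); print(env.close_job())"
```

```text
28.25
the job is handed in; nothing more can be done
None
```

I took the pile apart from the top (socket, tape, tin, block), put each thing in its own holder, and handed the job in at 28.3 s of the 112 s allowed.

- **Placing:** Each set-down ended at the tool height that means resting on the recess floor at 4 mm, not on the rim at 9 mm. Contact was light for the socket, tape and tin. The block was pressed down with about 32 N for a moment, its highest wrist force, before I eased off and let go. That is under the 120 N wrist limit, and it went through the held block.
- **Last pictures:** The final close-ups show the tape, tin and block sitting flat inside their recesses. The socket was seen upright in its recess right after I let it go, and the networks still found it there at the end. The jar measured at (0.695, −0.015), where it started, and I went nowhere near the look-alikes.
- **Disagreements:**
  - At the end the top camera reported no block, and the wrist camera put it about 8 mm from where the scene camera did. The scene camera and the pictures agree that it is in its recess.
  - The first top-camera check after placing the tin also missed it. Later top and scene checks both found it in its holder.

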